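# Fasten the second latch of the test-weight case

### The arm

A 6-joint arm with a two-finger parallel gripper is mounted at the origin on the work surface. World frame = base frame: x ahead of the robot, y to its left, z up, the work surface at z = 0. Lengths are in m, angles in rad, forces in N, time in s.
With the tool pointing down it reaches from about 0.3 to 0.85 m from the base axis. Payload 5.4 kg.
Tool frame: the origin (TCP) lies on the centre line of the jaws, within the pads' length; the fingertips stand 14 mm ahead of it and the grasp point (between the pads) lies 5 mm behind it; y points along the fingers, x is the direction in which the jaws open and shut, and the axes are right-handed (so a half turn about y gives the same grasp; the last joint's range is limited). The gripper opens to 85 mm and grips with 20 to 120 N. Pads are 22 mm wide; open, the fingers measure 114 mm over their backs; the gripper's body (76 mm by 85 mm) begins 54 mm behind the grasp point. The pads swing forward as they close: fully open they stand 13 mm farther back than shut.
Start: joints at [1.015, 0.158, 1.597, -0, 1.386, -0.21], TCP at [0.195, 0.541, 0.245] pointing down, gripper open.
Joint ranges: [-2.91, 2.91], [-0.94, 2.29], [0.18, 2.7], [-1.29, 4.43], [0.17, 2.64], [-3, 3]. Speed limits (rad/s): [2.57, 2.57, 3.14, 3.14, 3.14, 3.14].

### API

Orientations are given as a unit quaternion [w, x, y, z].
In Python, from cell import robot, viewer, finish_job gives the robot as it stands.
- The arm moves only by the tool send_rows, never from a script. Its argument "deltas" is a list of rows, each an object of numbers: "rx", "ry", "rz": the turn, a rotation vector about the world's x, y, z in degrees; "dx", "dy", "dz": the shift along the world's x, y, z in cm; "claw": the closure, from -1 (fully open) to 1 (shut). A call has exactly 5 rows; each row shifts and turns the commanded pose from where the row before left it; what a row does not reach is not made up. A row lasts 1/10 s, in which the tool goes at most 50 mm and 8.59 degrees, less where a joint would pass 70% of its speed; a pose out of reach is approached as far as the arm can. A call is refused whole if a number of a shift passes 5 or a number of a turn 8.59, either way. A call with a gripper value outside its range is refused whole. The fingers move at their own pace and stop on an object; the grip force is fixed at half the most. Time passes only in rows, so rows that do not move let the fingers close, or fill a call up. It gives the time, the measured TCP pose, the force and the opening at its end, in the units of the state.
- robot.sense(): the state, without advancing time (a new reading comes with each control period).
- viewer.snapshot(name): name is "scene" or "top" or "wrist"; returns a dict with "pixels" (480x640x3 uint8, red, green, blue), "camera_matrix" (3x3 intrinsics, pixels), "dist" ([k1, k2, p1, p2, k3] as OpenCV has them; the pictures are not rectified), "rvec" (rotation vector, rad) and "tvec" (3), from world to camera coordinates, as OpenCV has them; the wrist camera has in their place "tool_from_camera" (4x4, takes a point from camera to tool coordinates, whose origin is the TCP and whose axes are the tool frame's). Camera axes: x right, y down, z forward; pixel columns grow to the right and rows downward; lengths in m; the calibration is good to about 2 mm. A picture is of the moment at which its call begins: read the wrist's pose just before it. There is no depth.
- finish_job(): hands the job in, once; it reports no verdict.
The state is a dict: "clock": time; "qpos": joint angles; "dq": joint speeds; "tau": joint torques, N m; "tcp_pos": TCP position; "tcp_rot": TCP orientation; "wrist_force": force on the tool from outside, world axes, zero at the start; "torque": the same for the moment, N m; "opening": finger opening in m.
Only numpy, scipy, OpenCV 4.12 (cv2) and the standard library are available. Lean on these libraries where they do the work, as an engineer would, in place of code of your own. Each camera call takes 0.05 s, during which the arm holds its last target.

### The job

The shop's test-weight case stands shut with its handle up, but one of its two latches is still open. Hook that latch's brass loop over its keeper and draw the cross bar back snug behind the hook, finding it by feel, then press the red-tipped lever down over centre until it lies fully home and stays shut. Nothing here needs more than a firm finger: stay under 12 N when drawing the loop back against the hook and under 20 N when pressing down on it or on the lever, and leave the other things on the counter standing where they are.

Things in the scene. Friction and masses are not known exactly. Their poses are not given: they have to be found in the camera images.
- case: navy case, 124 x 380 x 220 mm (x, y, z), heavy, fixed; origin under its centre; own x points from the lever side to the keeper side, z up; flat top 220 mm up. On the top, along y: black bail handle (116 mm long, 36 mm high, at x = -23 mm) in the middle, a latch 130 mm either side; the one at y = -130 mm is fastened already, the one at y = +130 mm is open and moves only in the case's x-z plane
- latch_pivot (a point): axle of the open latch's lever, along case y: case x = 0, y = +130 mm, 15 mm above the case top
- keeper_slots (a point): mid-slot: nominal seat of the bar's centre, case x = 36 mm, 12 mm above the top. The keeper, a 26 mm wide steel hook, sits anywhere along the slots: its true seat is up to 6.5 mm nearer or farther along case x, to be felt or seen. Its 4 mm plate leans 18 deg to +x, ends 19 mm above the top; beyond is a ledge 9 mm up, to 19 mm past the seat. Bar goes down 3 mm or more past its seat, then back
- lever (a joint): lever angle, rad: 0 = home, flat towards case -x; 1.57 upright; at most 2.7. Stays where left. Steel channel 26 mm wide, red turned-up tip, 48 mm long, outer face 7.5 mm off the axle. With bar seated and no slack it stands at 0.7 to 1.85. Pressing it home takes 3 to 13 N (depends on the keeper) 38 mm from the axle, less below 0.5; below 0.2 it is over centre and pulls itself home. 20 N bends it
- lever_tip (a point): end of the red tip, on its outer face, 48 mm from the axle
- loop (a joint): swing of the brass loop relative to the lever, rad; its slope above level (towards case +x) is -(lever + loop). Light friction keeps it where it is left, so with slack of 2 mm or more in it the loop lifts out of the hook as the lever comes down. Pinned to the lever 14 mm from the axle (with the lever home: 14 mm to case -x and 3 mm below the axle)
- loop_bar (a point): centre of the loop's cross bar, 42 mm from the loop's pin. The bar is a freely turning roller 6 mm thick, along case y, with ball ends 9 mm across that can be pinched from both sides, 50 mm over them; 35 mm clear between the loop's wire sides. Moving the bar swings loop and lever together, against 2 to 4 N of friction
- loop_spring (a joint): stretch of the loop on its two springs, m: 0 at rest; they begin to give at 22 N of pull and stretch 1 mm per further 1.8 N. When the latch is shut it reads 0.001 to 0.015
- gel_bottle: pump bottle with green band, 64 mm wide, 155 mm tall, 0.3 kg, loose; origin under its centre
- brass_weight: brass knob weight, 48 mm wide, 76 mm tall, 0.9 kg, loose; origin under its centre
- spice_jar: amber jar with red cap, 60 mm wide, 105 mm tall, 0.22 kg, loose; origin under its centre

How it is judged:
On the way:
1. the loop's bar lies in the keeper, behind the hook, with the lever still up (x of loop_bar in the frame of case between 0.0275 and 0.054 m and z of loop_bar in the frame of case below 0.2375 m and value of joint lever above 0.5 rad), for 0.1 s.
At the end, for the whole second after the job is handed in: The lever lies home (within 0.06 rad), the loop's bar sits in the keeper behind the hook (no more than 17.5 mm above the case top) and its springs are stretched (over 0.6 mm), so that the latch holds itself shut (value of joint lever below 0.06 rad and value of joint loop_spring above 0.0006 m and x of loop_bar in the frame of case between 0.0275 and 0.045 m and z of loop_bar in the frame of case below 0.2375 m); the robot touches nothing.
It fails at once if while the fingers are on the loop, it is hauled against the hook with more than 12 N or jammed down on the ledge with more than 20 N (contact force between the fingers and roller above 0.5 N and (contact force between roller_c0 and keeper_c0 above 20 N or contact force between roller_c0 and keeper_c1 above 12 N)).
It fails at once if more than 20 N on the lever (contact force between the fingers and lever_c0 above 20 N or contact force between the fingers and lever_c1 above 20 N).
It fails at once if a bystander moved by more than 30 mm or tipped (distance of any of gel_bottle, brass_weight, spice_jar from where it was at the start of the episode above 0.03 m or angle between any of gel_bottle, brass_weight, spice_jar's own z axis and vertical above 0.3 rad).
It also fails if it takes over 58 s, if anything falls off the work surface, if the arm or the gripper's body presses on something with over 40 N, if the wrist force passes 120 N, or if a joint passes its speed limit or range.

## Working session

There is one attempt and no reset: what is moved stays moved. The work goes in short steps, Python scripts to look and compute and a tool call to move; the robot and the scene stay as the last step left them, time stands still between calls to the robot, and variables do not carry over. Pictures are saved under pics/ and viewed, and the job is handed in when it is done.

Besides the shell and the picture viewer there is one more tool, called after "Call:" in YAML: its name, and indented under it one key for each argument. send_rows: Moves the arm, as the interface text tells. Its arguments: {"type":"object","properties":{"deltas":{"type":"array","items":{"type":"object","properties":{"rx":{"type":"number"},"ry":{"type":"number"},"rz":{"type":"number"},"dx":{"type":"number"},"dy":{"type":"number"},"dz":{"type":"number"},"claw":{"type":"number"}}}}},"required":["deltas"]}

```bash
ls; mkdir -p pics; cat > h.py <<'E'
import numpy as np,cv2,pickle
from scipy.spatial.transform import Rotation as R
from cell import robot,viewer
def snap(n,fn,crop=None,scale=1):
    st=robot.sense(); s=viewer.snapshot(n); pickle.dump((st,s),open(f'pics/{fn}.pkl','wb'))
    show(fn,fn,crop,scale); return st,s
def show(fn,out,crop=None,scale=1):
    st,s=pickle.load(open(f'pics/{fn}.pkl','rb')); im=s['pixels'][:,:,::-1]
    if crop: x,y,w,h=crop; im=im[y:y+h,x:x+w]
    if scale!=1: im=cv2.resize(im,None,fx=scale,fy=scale,interpolation=cv2.INTER_CUBIC)
    cv2.imwrite(f'pics/{out}.png',im)
def ray(fn,uv):
    st,s=pickle.load(open(f'pics/{fn}.pkl','rb'))
    p=cv2.undistortPoints(np.array([[uv]],float),np.array(s['camera_matrix']),np.array(s['dist'],float)).ravel()
    d=np.array([p[0],p[1],1.])
    if 'rvec' in s:
        M=R.from_rotvec(np.ravel(s['rvec'])).as_matrix(); o=-M.T@np.ravel(s['tvec']); d=M.T@d
    else:
        T=np.array(s['tool_from_camera']); q=st['tcp_rot']; Q=R.from_quat([q[1],q[2],q[3],q[0]]).as_matrix()
        o=Q@T[:3,3]+st['tcp_pos']; d=Q@T[:3,:3]@d
    return o,d/np.linalg.norm(d)
def atz(fn,uv,z):
    o,d=ray(fn,uv); return o+d*(z-o[2])/d[2]
def tri(obs):
    A=0;b=0
    for fn,uv in obs:
        o,d=ray(fn,uv);P=np.eye(3)-np.outer(d,d);A=A+P;b=b+P@o
    return np.linalg.solve(A,b)
def proj(fn,X):
    st,s=pickle.load(open(f'pics/{fn}.pkl','rb')); X=np.atleast_2d(X).astype(float)
    if 'rvec' in s: rv,tv=np.ravel(s['rvec']),np.ravel(s['tvec'])
    else:
        T=np.array(s['tool_from_camera']); q=st['tcp_rot']; W=np.eye(4);W[:3,:3]=R.from_quat([q[1],q[2],q[3],q[0]]).as_matrix();W[:3,3]=st['tcp_pos']
        C=np.linalg.inv(W@T); rv=R.from_matrix(C[:3,:3]).as_rotvec();tv=C[:3,3]
    return cv2.projectPoints(X,rv,tv,np.array(s['camera_matrix']),np.array(s['dist'],float))[0].reshape(-1,2)
E
python3 - <<'E'
from h import *
for n in('scene','top','wrist'): st,s=snap(n,n+'0')
print(st); print(s['tool_from_camera'])
E
```

```text
pics
{'clock': 0.1, 'qpos': array([ 1.01488456e+00,  1.59007736e-01,  1.59810459e+00, -3.07047085e-05,
        1.38620760e+00, -2.10100606e-01]), 'dq': array([ 0.00207309, -0.00084837, -0.00357129, -0.00125598, -0.00314212,
        0.00075368]), 'tau': array([ 2.26868610e-04, -3.96991146e+01, -3.32338107e+01, -2.26051197e-04,
        4.19225689e-03, -2.15771388e-05]), 'tcp_pos': array([0.19464958, 0.54049774, 0.244404  ]), 'tcp_rot': array([-0.57831684,  0.57881479,  0.40596561, -0.40708107]), 'wrist_force': array([-0.94040249, -0.37909518, -0.08857393]), 'torque': array([0.03654437, 0.00367877, 0.01660603]), 'opening': 0.08528405272422933}
[[ 9.99998167e-01  7.26952311e-04  1.77126925e-03  1.21245769e-04]
 [-1.51997368e-03 -2.61138787e-01  9.65300069e-01 -1.30058261e-01]
 [ 1.16427422e-03 -9.65300992e-01 -2.61137203e-01  6.61395413e-02]
 [ 0.00000000e+00  0.00000000e+00  0.00000000e+00  1.00000000e+00]]
```

View pics/scene0.png

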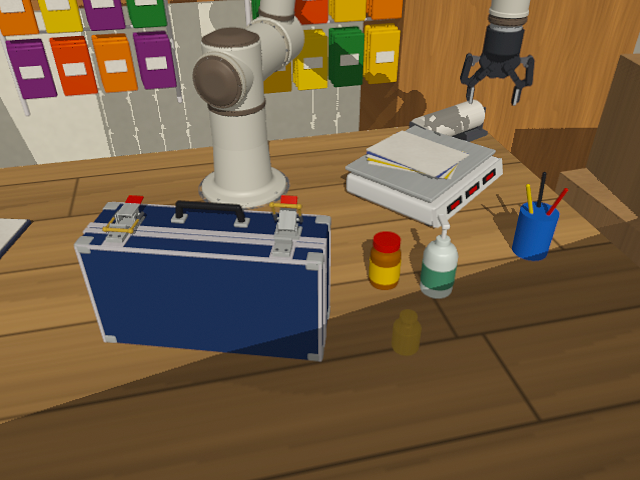

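View pics/top0.png

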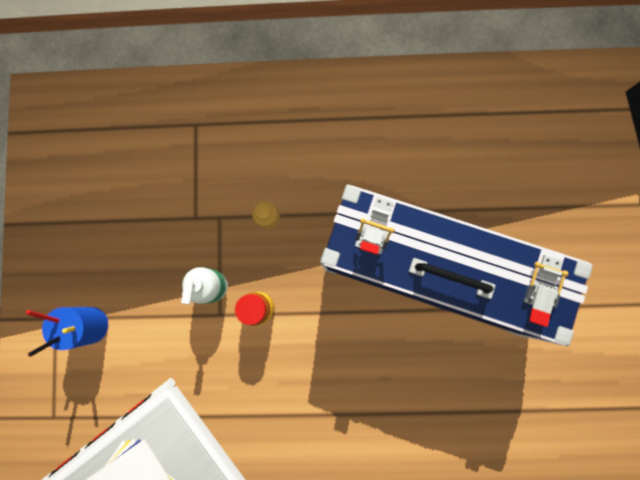

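View pics/wrist0.png

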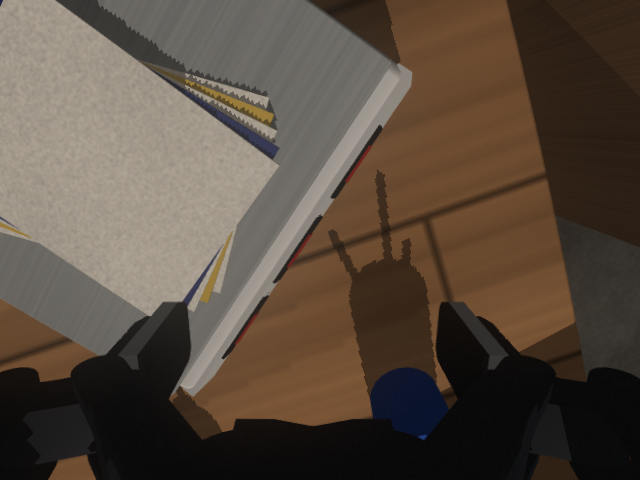

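```bash
python3 - <<'E'
from h import *
show('top0','t1',(310,175,290,180),2.7)
show('scene0','s1',(70,180,270,90),2.9)
for uv in [(347,185),(591,264),(568,346),(322,263)]: print(atz('top0',uv,.22))
for uv in [(204,286),(253,309),(265,214)]: print(atz('top0',uv,.1))
_,s=pickle.load(open('pics/top0.pkl','rb')); print(s['camera_matrix']); print(ray('top0',(320,240)),ray('scene0',(320,240)))
E
```

```text
[0.63289953 0.05309093 0.22      ]
[ 0.50284056 -0.3027423   0.22      ]
[ 0.38460545 -0.26061056  0.22      ]
[0.51551232 0.09406178 0.22      ]
[0.48846742 0.30620861 0.1       ]
[0.44643393 0.22013566 0.1       ]
[0.61269069 0.19674688 0.1       ]
[[488.16633509   0.         319.85407027]
 [  0.         488.16633509 246.48221811]
 [  0.           0.           1.        ]]
(array([0.46906097, 0.06926054, 0.94880328]), array([ 0.11057834,  0.03668719, -0.99319005])) (array([ 1.27385467, -0.09957321,  0.72959123]), array([-0.7931221 ,  0.18634104, -0.57985718]))
```

View pics/t1.png

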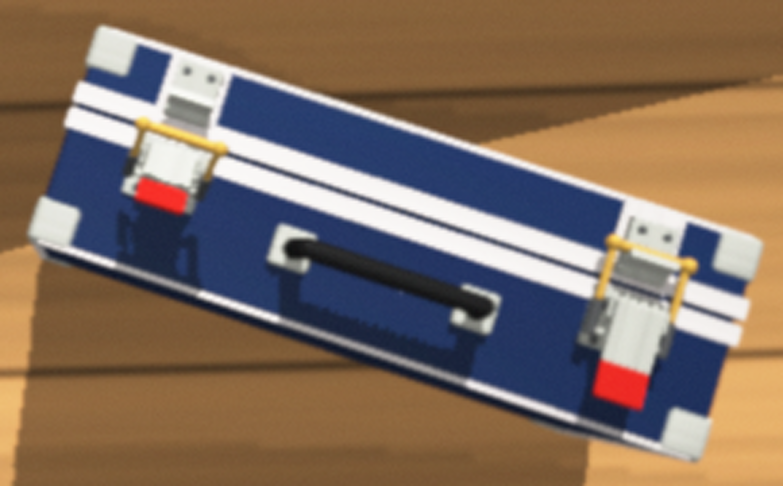

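View pics/s1.png

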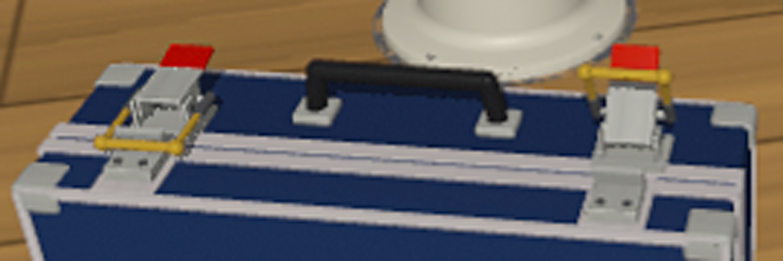

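```bash
python3 - <<'E'
from h import *
from scipy.optimize import least_squares
st=robot.sense(); q=st['tcp_rot']; print(R.from_quat([q[1],q[2],q[3],q[0]]).as_matrix().round(3))
# corners top of case (fit)
corn={(1,1):(347,185),(1,-1):(591,264),(-1,-1):(568,346),(-1,1):(322,263)}
scn={(1,1):(323,262),(1,-1):(79,243)}
def f(p):
    r=[]
    for (a,b),uv in corn.items():
        c,s=np.cos(p[2]),np.sin(p[2]); X=[p[0]+c*a*.062-s*b*.19,p[1]+s*a*.062+c*b*.19,.22]
        r+=list(proj('top0',X)[0]-uv)
    return r
o=least_squares(f,[.509,-.104,-.35]);print(o.x,np.round(o.fun,1))
c,s=np.cos(o.x[2]),np.sin(o.x[2]);
W=lambda X:np.array([o.x[0]+c*X[0]-s*X[1],o.x[1]+s*X[0]+c*X[1],X[2]])
L=lambda P:np.array([c*(P[0]-o.x[0])+s*(P[1]-o.x[1]),-s*(P[0]-o.x[0])+c*(P[1]-o.x[1]),P[2]])*1000
for b in(1,-1): print(proj('scene0',W([.062,b*.19,.22])),proj('scene0',W([.062,b*.19,0])))
for t,sc in [((362.6,220.2),(300.3,206.2)),((391.9,230.2),(272.1,204.8))]:
    print(L(tri([('top0',t),('scene0',sc)])))
E
```

```text
[[ 0.339 -0.001 -0.941]
 [ 0.941 -0.001  0.339]
 [-0.001 -1.     0.   ]]
[ 0.50896625 -0.10402812 -0.35067702] [-0.   0.3  0.7  0.6  0.3 -0.6 -1.1 -0.3]
[[321.35411101 262.44265178]] [[321.32481488 365.64498898]]
[[ 74.65826314 244.59037155]] [[106.23969074 346.15543249]]
[  8.77375967 151.50070185 281.08700907]
[  8.34709899 108.94202584 280.22144106]
```

Call:
send_rows:
  deltas:
    - {"dz":2.5}
    - {"dz":2.5}
    - {"dz":2.5}
    - {"dz":2.5}
    - {"dz":1.5}

```text
validation failed for argument at $.de...
```

Call:
send_rows:
  deltas:
    - {"dx":2.4,"dy":-3.48}
    - {"dx":2.4,"dy":-3.48}
    - {"dx":2.4,"dy":-3.48}
    - {"dx":2.4,"dy":-3.48}
    - {"dx":2.4,"dy":-3.48}

```text
validation failed for argument at $.de...
```

Call:
send_rows:
  deltas:
    - {"dx":2.4,"dy":-3.48}
    - {"dx":2.4,"dy":-3.48}
    - {"dx":2.4,"dy":-3.48}
    - {"dx":2.4,"dy":-3.48}
    - {"dx":2.4,"dy":-3.48}

```text
validation failed for argument at $.de...
```

Call:
send_rows:
  deltas:
    - {"dx":2.4,"dy":-3.48}
    - {"dx":2.4,"dy":-3.48}
    - {"dx":2.0,"dy":-3.0}
    - {"dx":2.0,"dy":-3.0}
    - {"dx":1.0,"dy":-1.5}

```text
validation failed for argument at $.de...
```

```bash
python3 - <<'E'
from h import *
st,s=snap('wrist','w1'); print(st['clock'],st['tcp_pos'],st['tcp_rot'],st['wrist_force'])
E
```

```text
0.15 [0.19470842 0.54057022 0.24454451] [-0.57836921  0.5787661   0.40605053 -0.40699118] [-0.05162387  0.00673305  0.38345064]
```

View pics/w1.png

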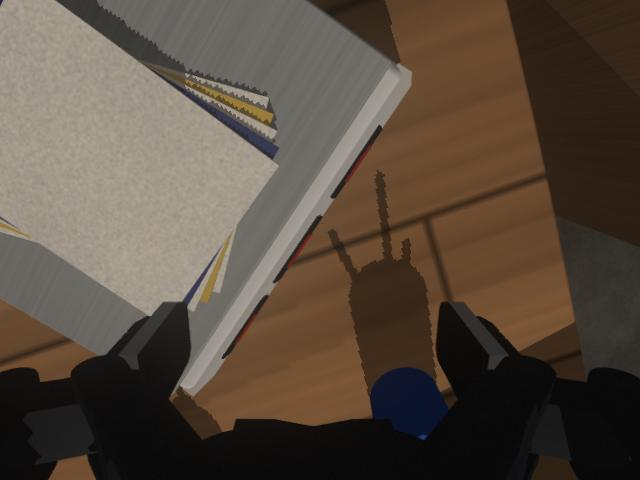

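The call wants all keys in each row, so I'll send every key, one call at a time.

Call:
send_rows:
  deltas:
    - {"dx":0,"dy":0,"dz":2.5,"rx":0,"ry":0,"rz":0,"claw":-1}
    - {"dx":0,"dy":0,"dz":2.5,"rx":0,"ry":0,"rz":0,"claw":-1}
    - {"dx":0,"dy":0,"dz":2.5,"rx":0,"ry":0,"rz":0,"claw":-1}
    - {"dx":0,"dy":0,"dz":2.5,"rx":0,"ry":0,"rz":0,"claw":-1}
    - {"dx":0,"dy":0,"dz":1.5,"rx":0,"ry":0,"rz":0,"claw":-1}

```text
clock: 0.7
tcp_pos: [0.1951, 0.5413, 0.3625]
tcp_rot: [0.579, -0.578, -0.407, 0.406]
wrist_force: [0.9, 0.6, 0.3]
opening: 0.0857
```

Call:
send_rows:
  deltas:
    - {"dx":2.4,"dy":-3.48,"dz":0,"rx":0,"ry":0,"rz":0,"claw":-1}
    - {"dx":2.4,"dy":-3.48,"dz":0,"rx":0,"ry":0,"rz":0,"claw":-1}
    - {"dx":2.4,"dy":-3.48,"dz":0,"rx":0,"ry":0,"rz":0,"claw":-1}
    - {"dx":2.4,"dy":-3.48,"dz":0,"rx":0,"ry":0,"rz":0,"claw":-1}
    - {"dx":2.4,"dy":-3.48,"dz":0,"rx":0,"ry":0,"rz":0,"claw":-1}

```text
clock: 1.2
tcp_pos: [0.3154, 0.3654, 0.3598]
tcp_rot: [-0.578, 0.579, 0.406, -0.407]
wrist_force: [1.0, 0.2, -0.6]
opening: 0.0852
```

Call:
send_rows:
  deltas:
    - {"dx":2.4,"dy":-3.48,"dz":0,"rx":0,"ry":0,"rz":0,"claw":-1}
    - {"dx":2.4,"dy":-3.48,"dz":0,"rx":0,"ry":0,"rz":0,"claw":-1}
    - {"dx":2.4,"dy":-3.48,"dz":0,"rx":0,"ry":0,"rz":0,"claw":-1}
    - {"dx":2.4,"dy":-3.48,"dz":0,"rx":0,"ry":0,"rz":0,"claw":-1}
    - {"dx":2.4,"dy":-3.48,"dz":0,"rx":0,"ry":0,"rz":0,"claw":-1}

```text
clock: 1.7
tcp_pos: [0.4354, 0.1913, 0.3598]
tcp_rot: [0.579, -0.578, -0.406, 0.407]
wrist_force: [0.7, 0.4, 0.0]
opening: 0.0854
```

Call:
send_rows:
  deltas:
    - {"dx":2.4,"dy":-3.48,"dz":0,"rx":0,"ry":0,"rz":0,"claw":-1}
    - {"dx":2.4,"dy":-3.48,"dz":0,"rx":0,"ry":0,"rz":0,"claw":-1}
    - {"dx":2.0,"dy":-3.0,"dz":0,"rx":0,"ry":0,"rz":0,"claw":-1}
    - {"dx":2.0,"dy":-3.0,"dz":0,"rx":0,"ry":0,"rz":0,"claw":-1}
    - {"dx":1.0,"dy":-1.5,"dz":0,"rx":0,"ry":0,"rz":0,"claw":-1}

```text
clock: 2.2
tcp_pos: [0.5337, 0.046, 0.3593]
tcp_rot: [0.579, -0.579, -0.405, 0.406]
wrist_force: [0.3, 0.2, 0.1]
opening: 0.0854
```

```bash
python3 - <<'E'
from h import *
st,s=snap('wrist','w1'); print(st['clock'],st['tcp_pos'],st['tcp_rot'],st['wrist_force'])
E
```

```text
2.2 [0.53371588 0.04599202 0.35929562] [ 0.57928774 -0.57884088 -0.40531538  0.40631071] [0.25642017 0.21403113 0.12674032]
```

View pics/w1.png

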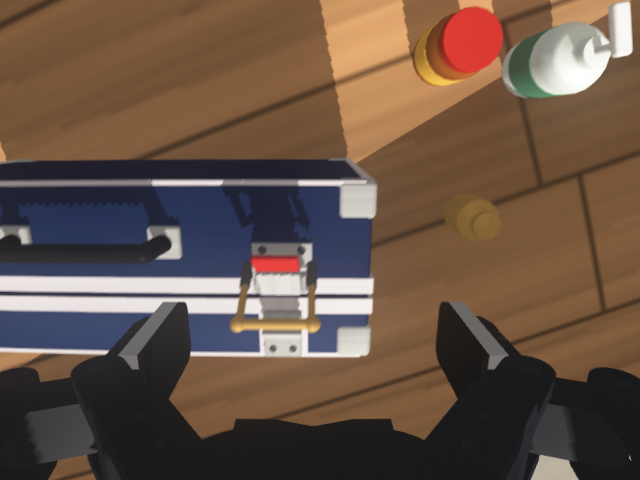

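```bash
python3 - <<'E'
from h import *
show('w1','w1c',(190,160,190,205),2.9)
E
```

```text
(no output)
```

View pics/w1c.png

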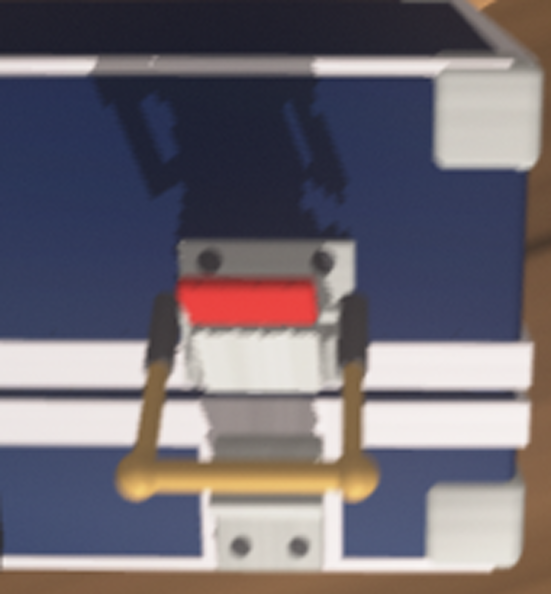

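```bash
python3 - <<'E'
from h import *
show('top0','t2',(350,180,60,80),9)
show('scene0','s2',(255,185,80,80),8)
show('w1','w2',(225,240,110,120),6.5)
a=cv2.imread('pics/t2.png');b=cv2.imread('pics/s2.png')
E
```

```text
(no output)
```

View pics/t2.png

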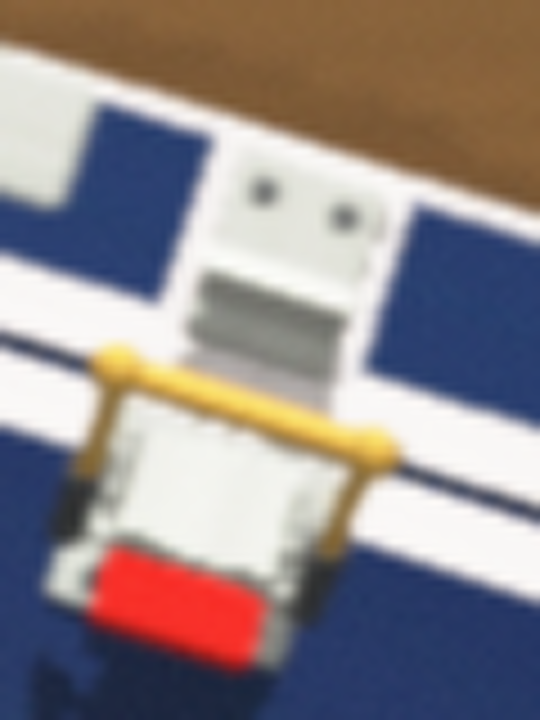

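View pics/s2.png

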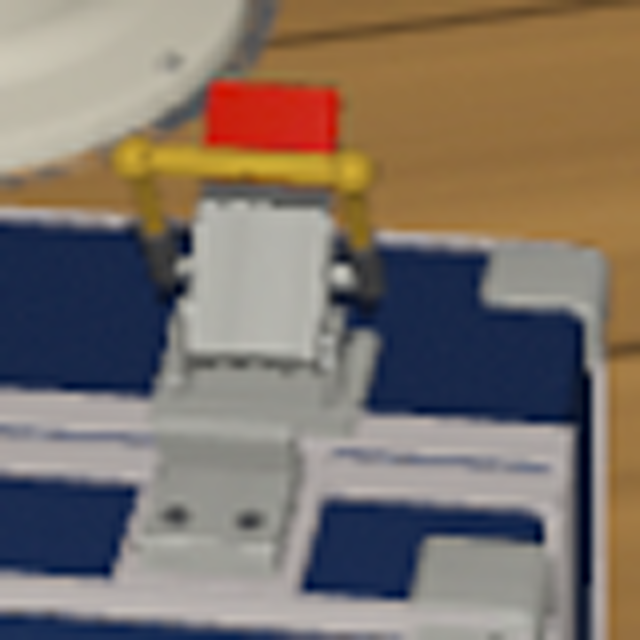

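View pics/w2.png

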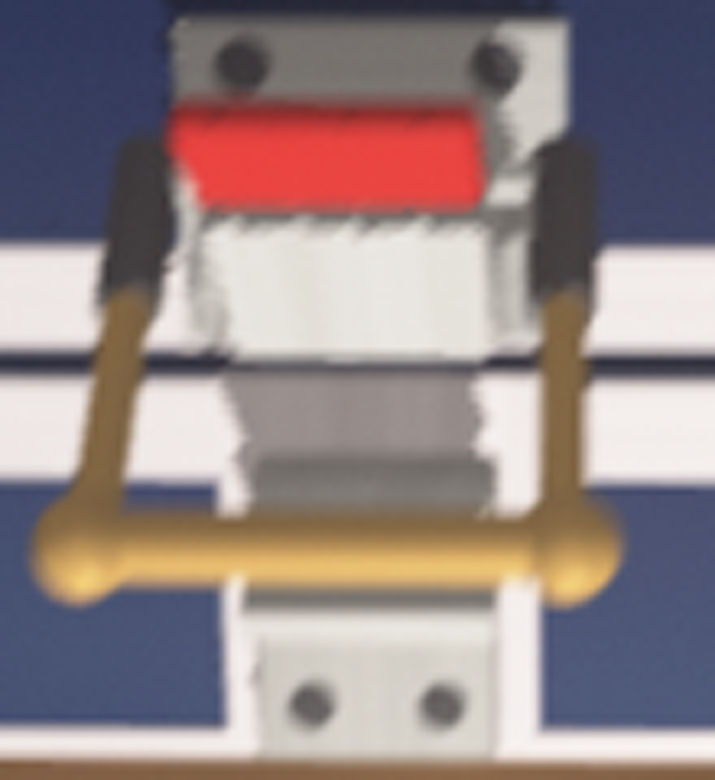

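```bash
cat >> h.py <<'E'
cx,cy,ya=0.50897,-0.10403,-0.3507
def W(X):
    c,s=np.cos(ya),np.sin(ya); return np.array([cx+c*X[0]-s*X[1],cy+s*X[0]+c*X[1],X[2]])
def L(P):
    c,s=np.cos(ya),np.sin(ya); return np.array([c*(P[0]-cx)+s*(P[1]-cy),-s*(P[0]-cx)+c*(P[1]-cy),P[2]-.22])*1000
def onplane_y(fn,uv,y=.13): # intersect with case plane y
    o,d=ray(fn,uv); a=L(o);b=L(o+d)-a; return a+b*((y*1000-a[1])/b[1])
E
python3 - <<'E'
from h import *
t=lambda u,v:(350+u/9,180+v/9); w=lambda u,v:(225+u/6.5,240+v/6.5); s=lambda u,v:(255+u/8,185+v/8)
def pr(n,fn,uv):
    print(n,*[ (z,L(atz(fn,uv,.22+z/1000)).round(1)[:2]) for z in (0,9,12,19)])
pr('top dark upper',"top0",t(272,298)); pr('top mid',"top0",t(268,325)); pr('top dark lower',"top0",t(260,365))
pr('w bright/dark','w1',w(370,607));pr('w mid','w1',w(370,487)); pr('w face base','w1',w(370,455))
pr('w end edge','w1',w(375,757));pr('w step','w1',w(375,640))
pr('s top','scene0',s(230,432));pr('s bot','scene0',s(225,468));pr('s end','scene0',s(210,575)); pr('s2','scene0',s(210,548))
pr('screw w','w1',w(312,705));pr('screw w','w1',w(442,705));pr('screw t','top0',t(263,193));pr('screw t','top0',t(343,217));pr('screw s','scene0',s(250,520));pr('screw s','scene0',s(175,515))
# other: case corner wrist check
print(proj('w1',[W((.062,.19,.22)),W((-.062,.19,.22))]))
print('bar tri',[L(tri(x)) for x in ([('top0',t(118,365)),('w1',w(572,552)),('scene0',s(352,172))],[('top0',t(378,450)),('w1',w(83,552)),('scene0',s(132,158))])])
print('tip',[L(tri(x)) for x in ([('top0',t(115,548)),('scene0',s(338,90)),('w1',w(475,105))],[('top0',t(268,592)),('scene0',s(210,83)),('w1',w(170,105))])])
print('tip2',[L(tri(x)) for x in ([('top0',t(92,615)),('w1',w(475,105))],[('top0',t(250,668)),('w1',w(170,105))])])
E
```

```text
top dark upper (0, array([ 37.1, 129.2])) (9, array([ 35.5, 129.4])) (12, array([ 34.9, 129.5])) (19, array([ 33.6, 129.7]))
top mid (0, array([ 32.6, 128.4])) (9, array([ 31. , 128.7])) (12, array([ 30.4, 128.7])) (19, array([ 29.2, 128.9]))
top dark lower (0, array([ 25.7, 127.6])) (9, array([ 24.2, 127.8])) (12, array([ 23.7, 127.9])) (19, array([ 22.5, 128.1]))
w bright/dark (0, array([ 48., 128.])) (9, array([ 43.3, 128.7])) (12, array([ 41.7, 129. ])) (19, array([ 38. , 129.5]))
w mid (0, array([ 33.5, 128.3])) (9, array([ 29.3, 129. ])) (12, array([ 27.9, 129.2])) (19, array([ 24.5, 129.7]))
w face base (0, array([ 29.8, 128.3])) (9, array([ 25.6, 129. ])) (12, array([ 24.2, 129.3])) (19, array([ 21. , 129.8]))
w end edge (0, array([ 66.7, 128.2])) (9, array([ 61.3, 128.9])) (12, array([ 59.5, 129.2])) (19, array([ 55.3, 129.7]))
w step (0, array([ 52.1, 128.5])) (9, array([ 47.2, 129.2])) (12, array([ 45.5, 129.4])) (19, array([ 41.7, 130. ]))
s top (0, array([  9.9, 125.2])) (9, array([ 22.4, 127.7])) (12, array([ 26.5, 128.5])) (19, array([ 36.2, 130.5]))
s bot (0, array([ 
[... 719 characters left out ...]
 array([ 52. , 122.5])) (12, array([ 51.4, 122.6])) (19, array([ 49.9, 122.8]))
screw s (0, array([ 37.8, 133.8])) (9, array([ 49.8, 136.2])) (12, array([ 53.8, 136.9])) (19, array([ 63.1, 138.8]))
screw s (0, array([ 37.9, 119.5])) (9, array([ 49.9, 122.1])) (12, array([ 53.8, 122.9])) (19, array([ 63.2, 125. ]))
[[367.63815041 350.92343205]
 [375.06306526 179.53907304]]
bar tri [array([  9.48862014, 150.14140225,  61.24276153]), array([  9.55121793, 108.68215819,  61.37797902])]
tip [array([-23.02426376, 142.0454278 ,  57.49492294]), array([-22.53235495, 117.29326247,  57.62149412])]
tip2 [array([-29.13335439, 141.90374872,  61.18098995]), array([-28.94076249, 116.87736688,  60.22025145])]
```

Call:
send_rows:
  deltas:
    - {"dx":1.44,"dy":-1.59,"dz":0,"rx":0,"ry":0,"rz":-0.3,"claw":-1}
    - {"dx":1.43,"dy":-1.59,"dz":0,"rx":0,"ry":0,"rz":0,"claw":-1}
    - {"dx":0,"dy":0,"dz":-1.5,"rx":0,"ry":0,"rz":0,"claw":-1}
    - {"dx":0,"dy":0,"dz":-1.5,"rx":0,"ry":0,"rz":0,"claw":-1}
    - {"dx":0,"dy":0,"dz":0,"rx":0,"ry":0,"rz":0,"claw":-1}

```text
clock: 2.75
tcp_pos: [0.5595, 0.018, 0.3264]
tcp_rot: [0.581, -0.578, -0.404, 0.407]
wrist_force: [-0.3, 1.4, -0.7]
opening: 0.0852
```

```bash
python3 - <<'E'
from h import *
st,s=snap('wrist','w3'); print(st['clock'],st['tcp_pos'],L(st['tcp_pos']),st['wrist_force'])
q=st['tcp_rot'];print(R.from_quat([q[1],q[2],q[3],q[0]]).as_matrix().round(3))
st,s=snap('scene','s3')
E
```

```text
2.75 [0.55947954 0.017983   0.32639248] [  5.51693893 131.93918849 106.39248036] [-0.27568189  1.40740125 -0.65449953]
[[ 0.343 -0.007 -0.939]
 [ 0.939  0.002  0.343]
 [-0.001 -1.     0.007]]
```

View pics/w3.png

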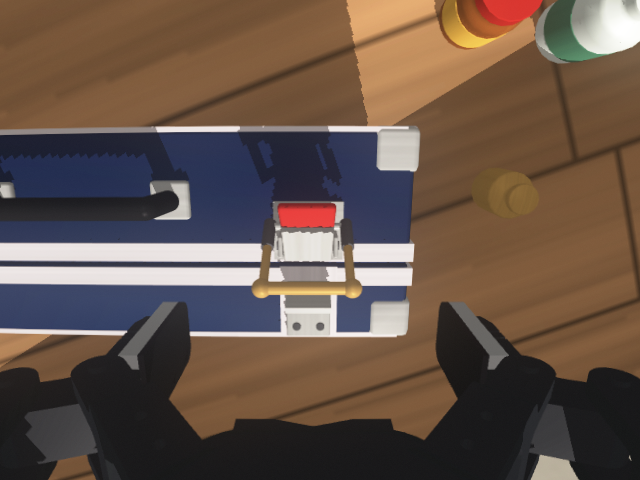

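```bash
python3 - <<'E'
from h import *
show('w3','w3c',(230,190,150,160),4.5)
_,s=pickle.load(open('pics/w3.pkl','rb'));print(s['camera_matrix'])
for uv in ((261,288),(354,288)): print(L(atz('w3',uv,.281)))
st,s=snap('wrist','w4');print(st['tcp_pos'],L(st['tcp_pos']))
E
```

```text
[[416.30018803   0.         312.87318163]
 [  0.         416.30018803 239.39437086]
 [  0.           0.           1.        ]]
[  9.2848918  108.95802515  61.        ]
[  9.2071806  150.94485524  61.        ]
[0.56065362 0.01762954 0.32935748] [  6.74098703 132.01060188 109.35747579]
```

View pics/w3c.png

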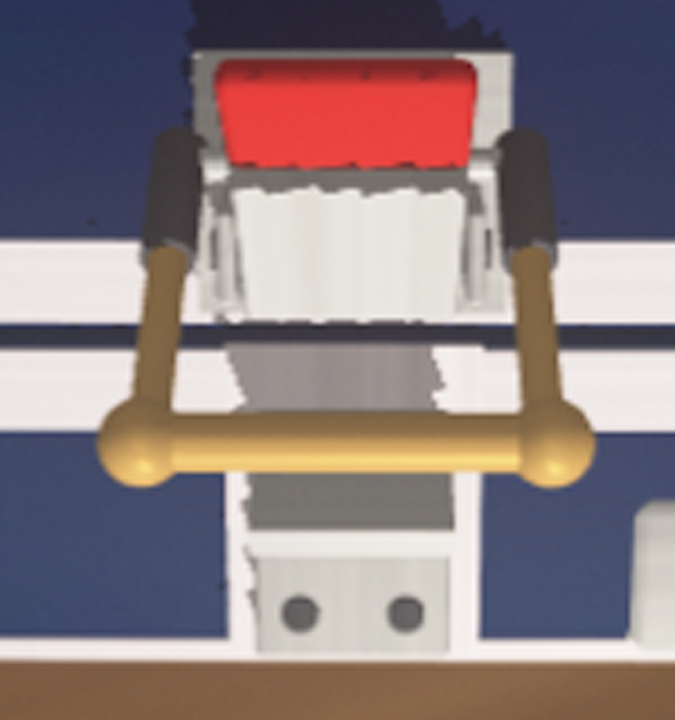

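Call:
send_rows:
  deltas:
    - {"dx":0.09,"dy":-0.14,"dz":0,"rx":0,"ry":0,"rz":0,"claw":-1}
    - {"dx":0.09,"dy":-0.14,"dz":-1.0,"rx":0,"ry":0,"rz":0,"claw":-1}
    - {"dx":0,"dy":0,"dz":-1.2,"rx":0,"ry":0,"rz":0,"claw":-1}
    - {"dx":0,"dy":0,"dz":-1.2,"rx":0,"ry":0,"rz":0,"claw":-1}
    - {"dx":0,"dy":0,"dz":-0.9,"rx":0,"ry":0,"rz":0,"claw":-1}

```text
clock: 3.4
tcp_pos: [0.5628, 0.0138, 0.2852]
tcp_rot: [0.58, -0.579, -0.404, 0.406]
wrist_force: [0.4, -0.3, 0.3]
opening: 0.0855
```

```bash
python3 - <<'E'
from h import *
st,s=snap('wrist','w5'); st=robot.sense(); print(st['clock'],st['tcp_pos'],L(st['tcp_pos']),st['wrist_force'])
for uv in ((261,288),): pass
E
```

```text
3.45 [0.56213907 0.01394341 0.28371899] [  9.40241282 129.05917368  63.71899309] [-1.20354776  0.61653076 -1.17379407]
```

View pics/w5.png

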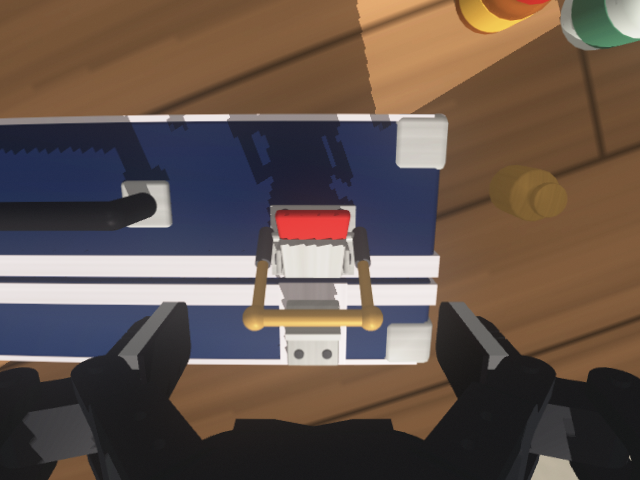

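Call:
send_rows:
  deltas:
    - {"dx":0,"dy":0,"dz":0.2,"rx":0,"ry":0,"rz":0,"claw":-1}
    - {"dx":0,"dy":0,"dz":0,"rx":0,"ry":0,"rz":0,"claw":0}
    - {"dx":0,"dy":0,"dz":0,"rx":0,"ry":0,"rz":0,"claw":0}
    - {"dx":0,"dy":0,"dz":0,"rx":0,"ry":0,"rz":0,"claw":0}
    - {"dx":0,"dy":0,"dz":0,"rx":0,"ry":0,"rz":0,"claw":0}

```text
clock: 3.95
tcp_pos: [0.5641, 0.0132, 0.2904]
tcp_rot: [-0.579, 0.581, 0.405, -0.405]
wrist_force: [1.1, -1.9, 3.5]
opening: 0.0436
```

```bash
python3 - <<'E'
from h import *
st,s=snap('wrist','w6'); st=robot.sense(); print(st['clock'],st['tcp_pos'],L(st['tcp_pos']),st['wrist_force'],st['torque'],st['opening'])
E
```

```text
4.0 [0.56400405 0.01326843 0.29034463] [ 11.38576968 129.06600108  70.34463012] [ 1.21150756 -1.45152364  3.28703623] [-0.37244282 -0.06408732  0.04425062] 0.04368847303927702
```

View pics/w6.png

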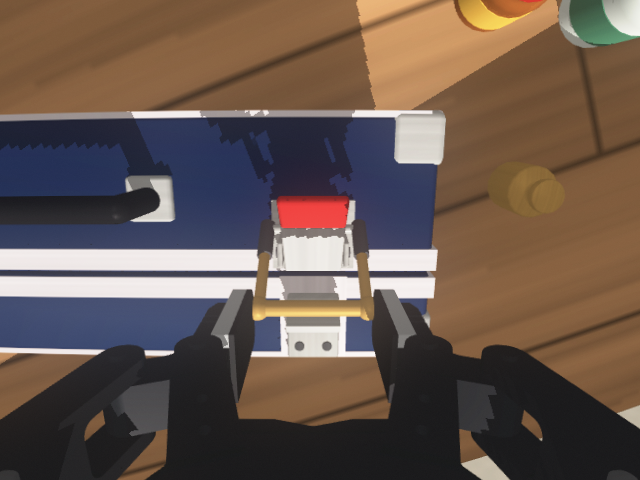

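Call:
send_rows:
  deltas:
    - {"dx":0,"dy":0,"dz":0,"rx":0,"ry":0,"rz":0,"claw":-0.5}
    - {"dx":0,"dy":0,"dz":0,"rx":0,"ry":0,"rz":0,"claw":-0.5}
    - {"dx":0,"dy":0,"dz":0,"rx":0,"ry":0,"rz":0,"claw":-0.5}
    - {"dx":0,"dy":0,"dz":0,"rx":0,"ry":0,"rz":0,"claw":-0.5}
    - {"dx":0,"dy":0,"dz":0,"rx":0,"ry":0,"rz":0,"claw":-0.5}

```text
clock: 4.5
tcp_pos: [0.5633, 0.0139, 0.2891]
tcp_rot: [0.58, -0.579, -0.405, 0.405]
wrist_force: [0.1, -0.3, -0.0]
opening: 0.064
```

```bash
python3 - <<'E'
from h import *
st,s=snap('wrist','w7'); st=robot.sense(); print(st['clock'],st['tcp_pos'],L(st['tcp_pos']),st['wrist_force'],st['torque'],st['opening'])
snap('top','t7',(330,170,100,110),6); snap('scene','s7',(240,150,110,110),6)
E
```

```text
4.55 [0.56334176 0.01380246 0.28916569] [ 10.58032374 129.3399959   69.16569115] [ 0.1314349   0.38467902 -0.08925565] [-0.04840721 -0.00244718 -0.05177458] 0.0640819728610297
```

View pics/w7.png

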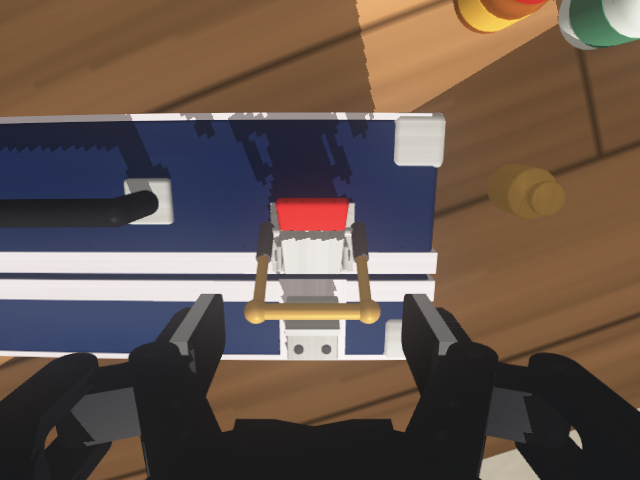

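View pics/s7.png

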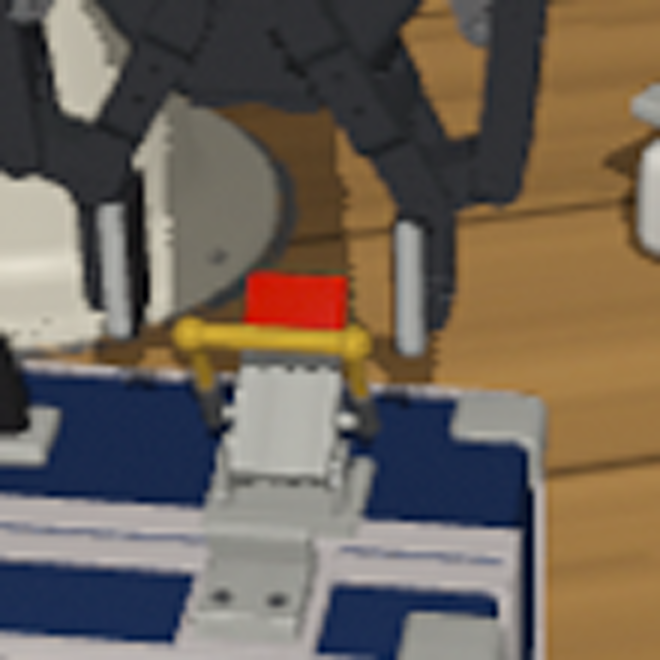

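```bash
python3 - <<'E'
from h import *
for z in (60,61.3,63): print([L(atz('w7',uv,.22+z/1000)).round(1) for uv in ((256,312),(368.5,312))])
t=lambda u,v:(330+u/6,170+v/6); s=lambda u,v:(240+u/6,150+v/6)
print(L(tri([('w7',(256,312)),('s7',s(188,333))])),L(tri([('w7',(368.5,312)),('s7',s(354,342))])))
E
```

```text
[array([  9.5, 109.1,  60. ]), array([  9.5, 150.1,  60. ])]
[array([  8.9, 109.3,  61.3]), array([  8.9, 149.9,  61.3])]
[array([  8.1, 109.5,  63. ]), array([  8.1, 149.6,  63. ])]
[  9.63885768 108.8422054   59.7169863 ] [  9.44086359 150.22967971  59.99926666]
```

Call:
send_rows:
  deltas:
    - {"dx":-0.1,"dy":0.06,"dz":-0.2,"rx":0,"ry":0,"rz":0,"claw":-0.5}
    - {"dx":0,"dy":0,"dz":-0.2,"rx":0,"ry":0,"rz":0,"claw":-0.5}
    - {"dx":0,"dy":0,"dz":-0.2,"rx":0,"ry":0,"rz":0,"claw":-0.5}
    - {"dx":0,"dy":0,"dz":0,"rx":0,"ry":0,"rz":0,"claw":-0.5}
    - {"dx":0,"dy":0,"dz":0,"rx":0,"ry":0,"rz":0,"claw":-0.3}

```text
clock: 5.15
tcp_pos: [0.5624, 0.0143, 0.2832]
tcp_rot: [0.58, -0.58, -0.405, 0.405]
wrist_force: [0.4, -0.2, -1.1]
opening: 0.0554
```

Call:
send_rows:
  deltas:
    - {"dx":0,"dy":0,"dz":0,"rx":0,"ry":0,"rz":0,"claw":-0.1}
    - {"dx":0,"dy":0,"dz":0,"rx":0,"ry":0,"rz":0,"claw":-0.1}
    - {"dx":0,"dy":0,"dz":0,"rx":0,"ry":0,"rz":0,"claw":-0.1}
    - {"dx":0,"dy":0,"dz":0,"rx":0,"ry":0,"rz":0,"claw":-0.1}
    - {"dx":0,"dy":0,"dz":0,"rx":0,"ry":0,"rz":0,"claw":-0.1}

```text
clock: 5.65
tcp_pos: [0.5625, 0.014, 0.2836]
tcp_rot: [-0.579, 0.58, 0.405, -0.405]
wrist_force: [0.1, -3.5, 1.7]
opening: 0.0472
```

```bash
python3 - <<'E'
from h import *
st,s=snap('wrist','w8'); st=robot.sense(); print(st['clock'],st['tcp_pos'],L(st['tcp_pos']),st['wrist_force'],st['torque'],st['opening'])
snap('scene','s8',(240,150,110,110),6)
E
```

```text
5.7 [0.56254536 0.01397704 0.28357558] [  9.77241264 129.23034267  63.57558134] [ 0.10787295 -3.55624627  1.9862768 ] [-0.61860978  0.05122924  0.0774809 ] 0.04731226804399685
```

View pics/w8.png

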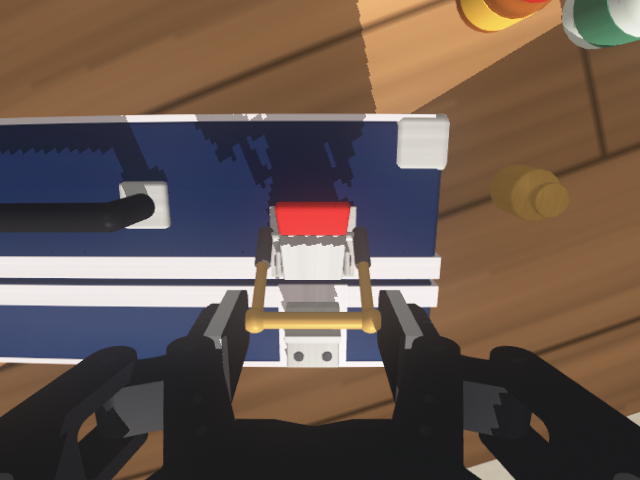

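View pics/s8.png

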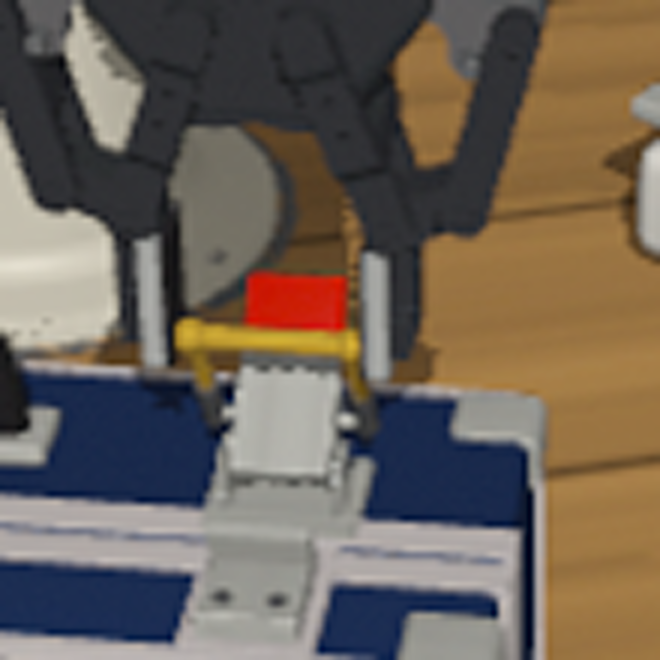

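Call:
send_rows:
  deltas:
    - {"dx":0,"dy":0,"dz":0,"rx":0,"ry":0,"rz":0,"claw":0.1}
    - {"dx":0,"dy":0,"dz":0,"rx":0,"ry":0,"rz":0,"claw":0.1}
    - {"dx":0,"dy":0,"dz":0,"rx":0,"ry":0,"rz":0,"claw":0.1}
    - {"dx":0,"dy":0,"dz":0,"rx":0,"ry":0,"rz":0,"claw":0.1}
    - {"dx":0,"dy":0,"dz":0,"rx":0,"ry":0,"rz":0,"claw":0.1}

```text
clock: 6.25
tcp_pos: [0.5624, 0.0141, 0.2833]
tcp_rot: [-0.58, 0.58, 0.405, -0.405]
wrist_force: [-0.2, -4.1, 3.1]
opening: 0.0449
```

```bash
python3 - <<'E'
from h import *
st,s=snap('wrist','w9',(220,260,180,100),4); st=robot.sense(); print(st['clock'],st['tcp_pos'],L(st['tcp_pos']),st['wrist_force'],st['torque'],st['opening'])
E
```

```text
6.3 [0.56236887 0.01416118 0.2833066 ] [  9.54341075 129.34264031  63.30659685] [-0.939905   -4.58132582  2.45918485] [-0.94240074  0.12698675  0.07389293] 0.04493357267522383
```

View pics/w9.png

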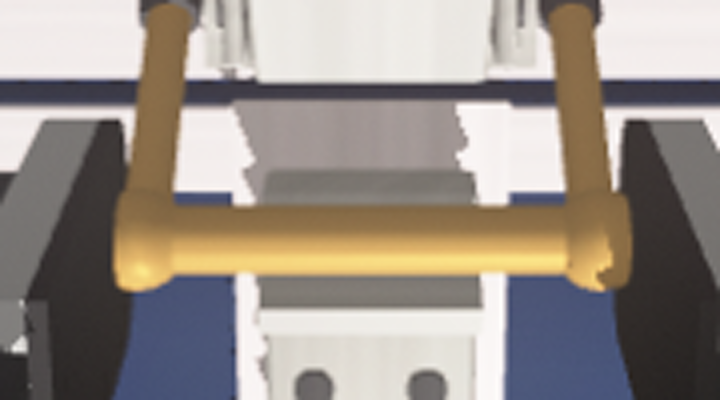

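Call:
send_rows:
  deltas:
    - {"dx":0.345,"dy":-0.126,"dz":-0.2,"rx":0,"ry":0,"rz":0,"claw":0.1}
    - {"dx":0.345,"dy":-0.126,"dz":-0.2,"rx":0,"ry":0,"rz":0,"claw":0.1}
    - {"dx":0.345,"dy":-0.126,"dz":-0.3,"rx":0,"ry":0,"rz":0,"claw":0.1}
    - {"dx":0.345,"dy":-0.126,"dz":-0.3,"rx":0,"ry":0,"rz":0,"claw":0.1}
    - {"dx":0.345,"dy":-0.126,"dz":-0.3,"rx":0,"ry":0,"rz":0,"claw":0.1}

```text
clock: 6.8
tcp_pos: [0.578, 0.0084, 0.2682]
tcp_rot: [0.581, -0.578, -0.404, 0.407]
wrist_force: [-4.6, -4.2, -1.5]
opening: 0.0449
```

```bash
python3 - <<'E'
from h import *
st,s=snap('wrist','w10'); st=robot.sense(); print(st['clock'],st['tcp_pos'],L(st['tcp_pos']),st['wrist_force'],st['torque'],st['opening'])
snap('scene','s10',(240,150,110,110),6)
E
```

```text
6.85 [0.57844743 0.00822581 0.26766179] [ 26.68243667 129.29240978  47.66179493] [-4.50951673 -4.0716545  -0.97519713] [-0.67754475  0.50719899  0.13478836] 0.044757759205174864
```

View pics/w10.png

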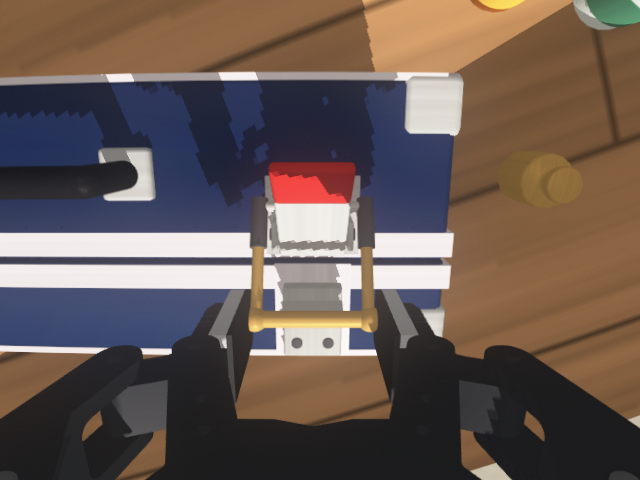

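View pics/s10.png

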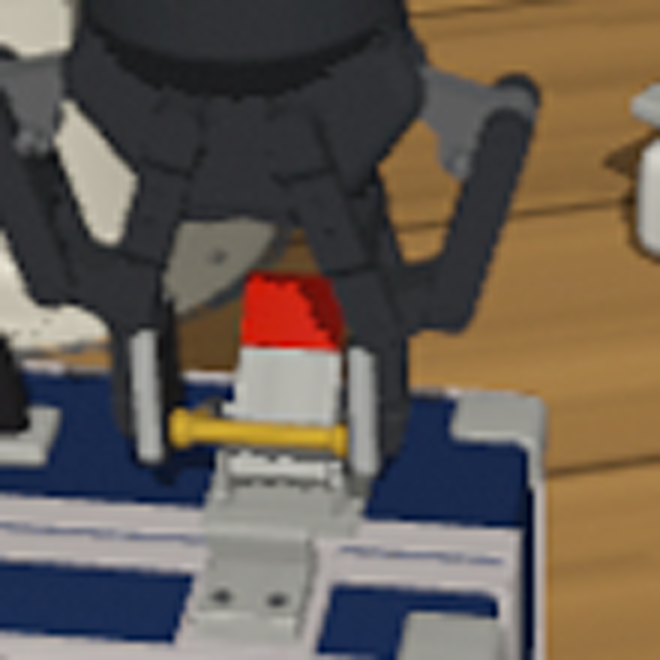

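Call:
send_rows:
  deltas:
    - {"dx":0.366,"dy":-0.134,"dz":-0.25,"rx":0,"ry":0,"rz":0,"claw":0.1}
    - {"dx":0.366,"dy":-0.134,"dz":-0.3,"rx":0,"ry":0,"rz":0,"claw":0.1}
    - {"dx":0.366,"dy":-0.134,"dz":-0.3,"rx":0,"ry":0,"rz":0,"claw":0.1}
    - {"dx":0.366,"dy":-0.134,"dz":-0.3,"rx":0,"ry":0,"rz":0,"claw":0.1}
    - {"dx":0.366,"dy":-0.134,"dz":-0.3,"rx":0,"ry":0,"rz":0,"claw":0.1}

```text
clock: 7.4
tcp_pos: [0.5959, 0.0019, 0.2539]
tcp_rot: [0.581, -0.578, -0.403, 0.407]
wrist_force: [-6.7, -3.2, -0.5]
opening: 0.0449
```

```bash
python3 - <<'E'
from h import *
st,s=snap('wrist','w11'); st=robot.sense(); print(st['clock'],st['tcp_pos'],L(st['tcp_pos']),st['wrist_force'],st['torque'],st['opening'])
snap('scene','s11',(240,150,110,110),6)
E
```

```text
7.45 [0.59648325 0.00166484 0.25346027] [ 45.87451281 129.32709123  33.46026682] [-4.06727048 -3.12947914 -1.8767426 ] [-0.59378693  0.59068697  0.13829828] 0.04468619458635288
```

View pics/w11.png

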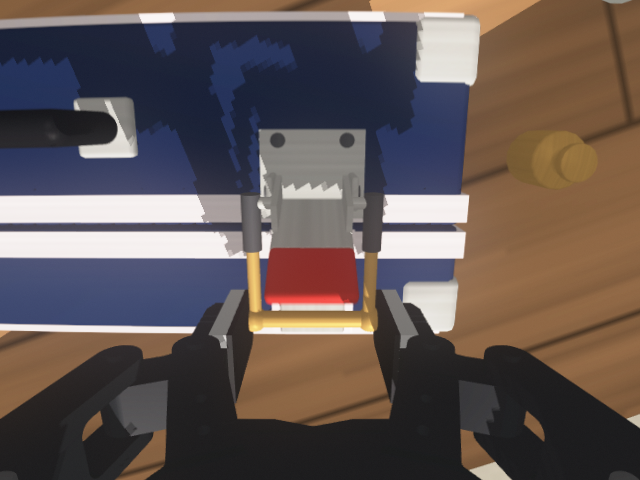

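View pics/s11.png

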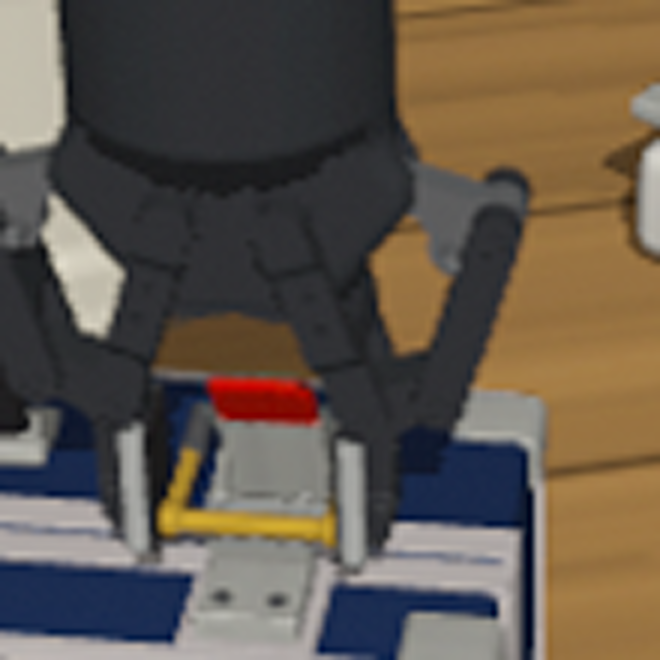

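Call:
send_rows:
  deltas:
    - {"dx":0,"dy":0,"dz":-0.3,"rx":0,"ry":0,"rz":0,"claw":0.1}
    - {"dx":0,"dy":0,"dz":-0.3,"rx":0,"ry":0,"rz":0,"claw":0.1}
    - {"dx":0,"dy":0,"dz":-0.3,"rx":0,"ry":0,"rz":0,"claw":0.1}
    - {"dx":0,"dy":0,"dz":-0.2,"rx":0,"ry":0,"rz":0,"claw":0.1}
    - {"dx":0,"dy":0,"dz":0,"rx":0,"ry":0,"rz":0,"claw":0.1}

```text
clock: 8.0
tcp_pos: [0.5973, 0.0014, 0.2439]
tcp_rot: [0.58, -0.579, -0.404, 0.406]
wrist_force: [-3.4, -4.0, -0.2]
opening: 0.0447
```

```bash
python3 - <<'E'
from h import *
s=lambda u,v:(240+u/6,150+v/6)
print(L(tri([('w11',(256,320)),('s11',s(168,522))])),L(tri([('w11',(369,320)),('s11',s(334,532))])))
st,s_=snap('wrist','w12'); st=robot.sense(); print(st['clock'],L(st['tcp_pos']),st['wrist_force'],st['torque'],st['opening'])
snap('scene','s12',(240,150,110,110),6)
E
```

```text
[ 45.98461053 109.1508891   27.66042844] [ 45.758943   150.03744765  27.91626755]
8.05 [ 46.72161313 129.38629913  23.95891098] [-2.5934825  -4.53901238 -0.24555185] [-0.77170462  0.36710401  0.0822443 ] 0.04492210094031908
```

View pics/s12.png

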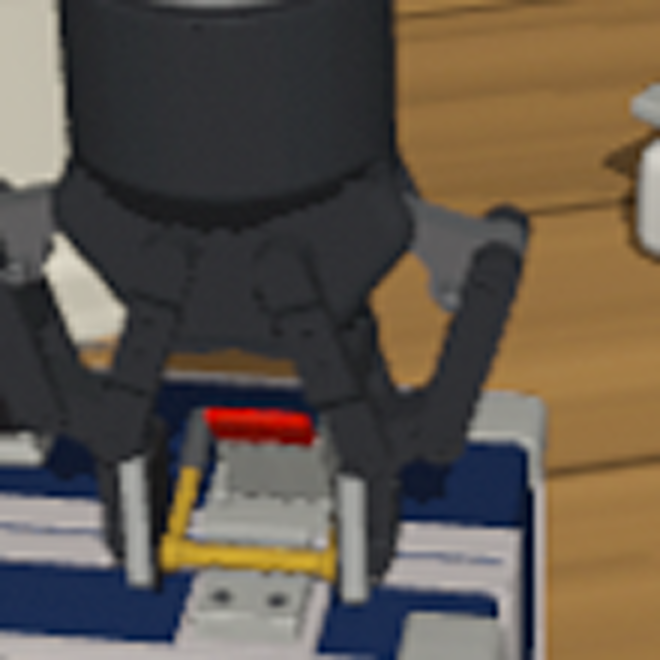

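Call:
send_rows:
  deltas:
    - {"dx":0,"dy":0,"dz":-0.1,"rx":0,"ry":0,"rz":0,"claw":0.1}
    - {"dx":0,"dy":0,"dz":-0.1,"rx":0,"ry":0,"rz":0,"claw":0.1}
    - {"dx":0,"dy":0,"dz":-0.1,"rx":0,"ry":0,"rz":0,"claw":0.1}
    - {"dx":0,"dy":0,"dz":-0.1,"rx":0,"ry":0,"rz":0,"claw":0.1}
    - {"dx":0,"dy":0,"dz":0,"rx":0,"ry":0,"rz":0,"claw":0.1}

```text
clock: 8.6
tcp_pos: [0.5973, 0.0014, 0.2402]
tcp_rot: [0.58, -0.579, -0.405, 0.406]
wrist_force: [-2.3, -4.5, 0.1]
opening: 0.0451
```

```bash
python3 - <<'E'
from h import *
st=robot.sense(); print(st['clock'],L(st['tcp_pos']),st['wrist_force'],st['torque'],st['opening'])
E
```

```text
8.6 [ 46.77465125 129.37415762  20.15041614] [-2.25989895 -4.50877178  0.09102197] [-0.73058693  0.42628047  0.14664183] 0.045067700843572735
```

Call:
send_rows:
  deltas:
    - {"dx":0,"dy":0,"dz":-0.1,"rx":0,"ry":0,"rz":0,"claw":0.1}
    - {"dx":0,"dy":0,"dz":-0.1,"rx":0,"ry":0,"rz":0,"claw":0.1}
    - {"dx":0,"dy":0,"dz":0,"rx":0,"ry":0,"rz":0,"claw":0.1}
    - {"dx":0,"dy":0,"dz":0,"rx":0,"ry":0,"rz":0,"claw":0.1}
    - {"dx":0,"dy":0,"dz":0,"rx":0,"ry":0,"rz":0,"claw":0.1}

```text
clock: 9.1
tcp_pos: [0.5973, 0.0014, 0.2385]
tcp_rot: [0.58, -0.579, -0.405, 0.406]
wrist_force: [-4.3, -4.6, 2.0]
opening: 0.0449
```

```bash
python3 - <<'E'
from h import *
st=robot.sense(); print(st['clock'],L(st['tcp_pos']),st['wrist_force'],st['torque'],st['opening'])
snap('scene','s13',(240,190,110,80),7); snap('wrist','w13',(220,200,180,150),4)
E
```

```text
9.1 [ 46.7501194  129.38934571  18.46659077] [-4.25818061 -4.6294309   1.96751857] [-0.70751295  0.64356484  0.13758946] 0.04488214389637489
```

View pics/s13.png

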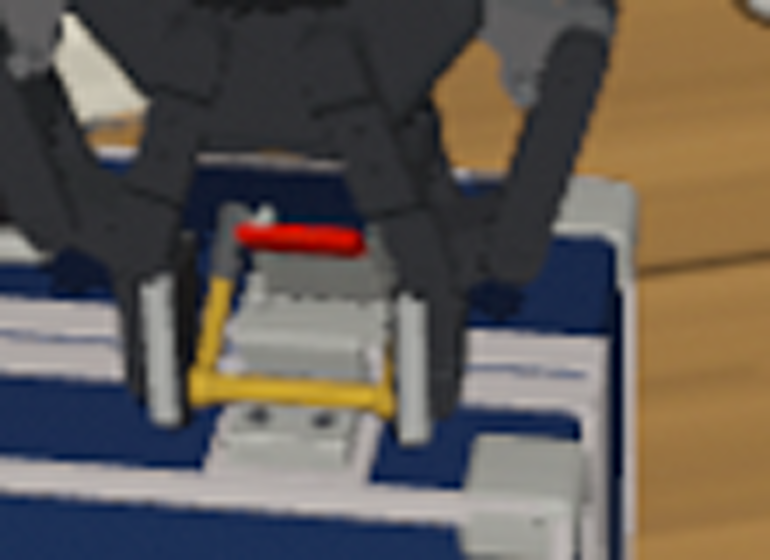

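View pics/w13.png

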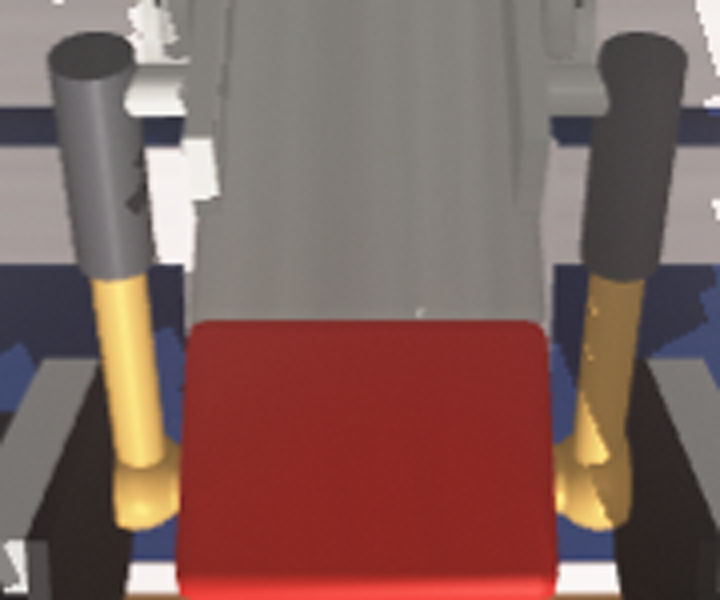

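```bash
python3 - <<'E'
from h import *
s=lambda u,v:(240+u/7,190+v/7)
w=lambda u,v:(220+u/4,200+v/4)
print(L(tri([('w13',w(140,497)),('s13',s(200,387))])),L(tri([('w13',w(604,497)),('s13',s(388,398))])))
for z in (12,14,16): print(L(atz('s13',s(294,392),.22+z/1000)),L(atz('w13',w(372,497),.22+z/1000)))
E
```

```text
[ 48.13533677 109.35882079  14.2097922 ] [ 47.9548825  150.07795079  14.68828666]
[ 44.60687687 128.9886568   12.        ] [ 49.21897386 129.83165427  12.        ]
[ 47.30865269 129.54323662  14.        ] [ 48.21838028 129.82778775  14.        ]
[ 50.01042852 130.09781644  16.        ] [ 47.21778669 129.82392123  16.        ]
```

Call:
send_rows:
  deltas:
    - {"dx":0,"dy":0,"dz":-0.1,"rx":0,"ry":0,"rz":0,"claw":0.1}
    - {"dx":0,"dy":0,"dz":0,"rx":0,"ry":0,"rz":0,"claw":0.1}
    - {"dx":0,"dy":0,"dz":0,"rx":0,"ry":0,"rz":0,"claw":0.1}
    - {"dx":0,"dy":0,"dz":0,"rx":0,"ry":0,"rz":0,"claw":0.1}
    - {"dx":0,"dy":0,"dz":0,"rx":0,"ry":0,"rz":0,"claw":0.1}

```text
clock: 9.7
tcp_pos: [0.5974, 0.0014, 0.2384]
tcp_rot: [0.58, -0.579, -0.405, 0.405]
wrist_force: [-5.5, -3.6, 3.9]
opening: 0.0448
```

Call:
send_rows:
  deltas:
    - {"dx":0,"dy":0,"dz":-0.1,"rx":0,"ry":0,"rz":0,"claw":0.1}
    - {"dx":0,"dy":0,"dz":0,"rx":0,"ry":0,"rz":0,"claw":0.1}
    - {"dx":0,"dy":0,"dz":0,"rx":0,"ry":0,"rz":0,"claw":0.1}
    - {"dx":0,"dy":0,"dz":0,"rx":0,"ry":0,"rz":0,"claw":0.1}
    - {"dx":0,"dy":0,"dz":0,"rx":0,"ry":0,"rz":0,"claw":0.1}

```text
clock: 10.2
tcp_pos: [0.5974, 0.0014, 0.2382]
tcp_rot: [0.58, -0.579, -0.405, 0.405]
wrist_force: [-6.7, -3.8, 7.2]
opening: 0.0448
```

```bash
python3 - <<'E'
from h import *
snap('scene','s14',(240,190,110,80),7); st,_=snap('wrist','w14',(220,200,180,150),4)
print(L(st['tcp_pos']),st['wrist_force'])
for X in [(58,104,0),(58,104,3),(47,104,0),(58,155,0),(58,155,3)]:
    p=proj('s14',W((X[0]/1e3,X[1]/1e3,.22+X[2]/1e3)))[0]; print(X,(p-[240,190])*7)
E
```

```text
[ 46.85710863 129.41742388  18.21986383] [-7.84589694 -3.63975906  8.05025235]
(58, 104, 0) [169.28230844 466.44820835]
(58, 104, 3) [168.45783473 455.15090084]
(47, 104, 0) [179.44078023 435.70596022]
(58, 155, 0) [406.88622023 483.62347036]
(58, 155, 3) [406.5514697  472.29048497]
```

View pics/s14.png

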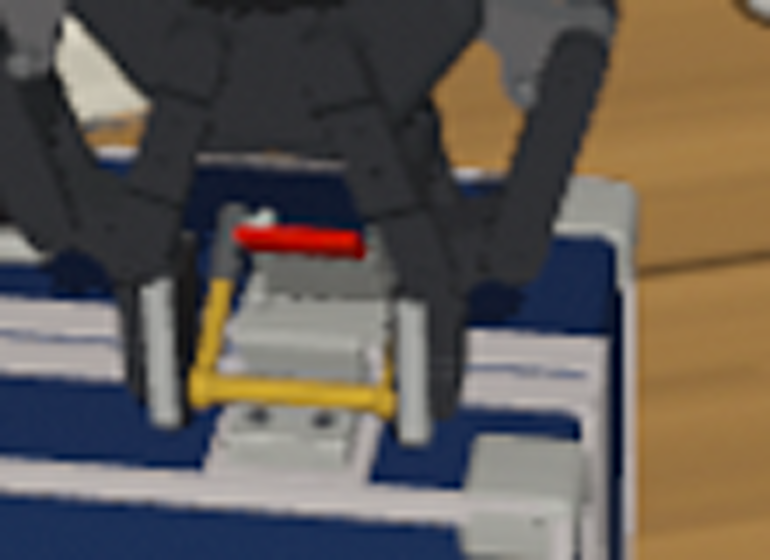

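Call:
send_rows:
  deltas:
    - {"dx":0,"dy":0,"dz":0.15,"rx":0,"ry":0,"rz":0,"claw":0.1}
    - {"dx":-0.094,"dy":0.034,"dz":0,"rx":0,"ry":0,"rz":0,"claw":0.1}
    - {"dx":-0.094,"dy":0.034,"dz":0,"rx":0,"ry":0,"rz":0,"claw":0.1}
    - {"dx":-0.094,"dy":0.034,"dz":0,"rx":0,"ry":0,"rz":0,"claw":0.1}
    - {"dx":0,"dy":0,"dz":0,"rx":0,"ry":0,"rz":0,"claw":0.1}

```text
clock: 10.8
tcp_pos: [0.596, 0.0019, 0.2385]
tcp_rot: [-0.579, 0.58, 0.406, -0.404]
wrist_force: [3.3, -6.7, -0.5]
opening: 0.0447
```

```bash
python3 - <<'E'
from h import *
snap('scene','s15',(240,190,110,80),7); st,_=snap('wrist','w15',(220,200,180,150),4)
print(L(st['tcp_pos']),st['wrist_force'],st['torque'])
E
```

```text
[ 45.35272816 129.36206829  18.53692556] [ 1.9451583  -5.48285813 -1.20633975] [-0.95685637 -0.30699626  0.14876905]
```

View pics/s15.png

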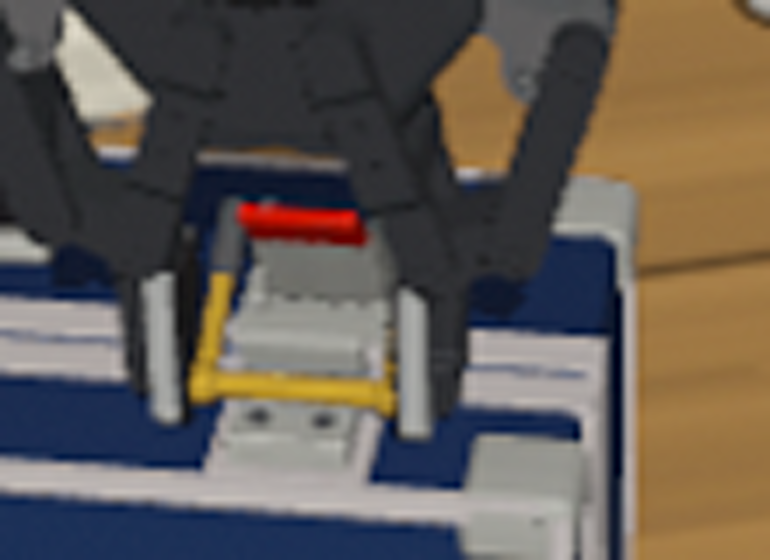

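View pics/w15.png

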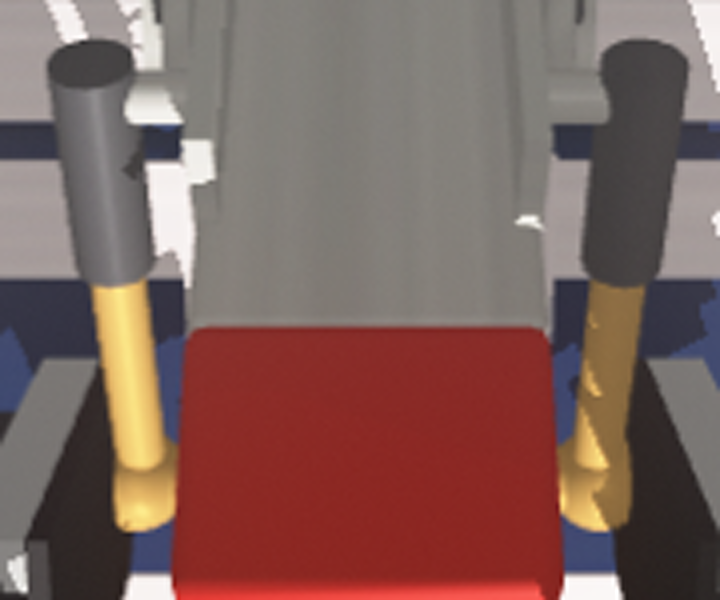

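Call:
send_rows:
  deltas:
    - {"dx":-0.094,"dy":0.034,"dz":-0.05,"rx":0,"ry":0,"rz":0,"claw":0.1}
    - {"dx":-0.094,"dy":0.034,"dz":-0.05,"rx":0,"ry":0,"rz":0,"claw":0.1}
    - {"dx":-0.094,"dy":0.034,"dz":0,"rx":0,"ry":0,"rz":0,"claw":0.1}
    - {"dx":0,"dy":0,"dz":0,"rx":0,"ry":0,"rz":0,"claw":0.1}
    - {"dx":0,"dy":0,"dz":0,"rx":0,"ry":0,"rz":0,"claw":0.1}

```text
clock: 11.4
tcp_pos: [0.5939, 0.0026, 0.2384]
tcp_rot: [-0.578, 0.581, 0.406, -0.404]
wrist_force: [3.1, -6.5, 2.0]
opening: 0.045
```

```bash
cat >> h.py <<'E'
def rep():
    st=robot.sense(); f=st['wrist_force']; c,s=np.cos(ya),np.sin(ya)
    print(round(st['clock'],2),'tcp',L(st['tcp_pos']).round(2),'F case',np.round([c*f[0]+s*f[1],-s*f[0]+c*f[1],f[2]],1),'T',np.round(st['torque'],2),st['opening'])
E
python3 -c "
from h import *
rep()"
```

```text
11.4 tcp [ 43.15 129.38  18.44] F case [ 5.2 -5.   2. ] T [-1.06 -0.47  0.14] 0.04495236773905781
```

Call:
send_rows:
  deltas:
    - {"dx":-0.094,"dy":0.034,"dz":0,"rx":0,"ry":0,"rz":0,"claw":0.1}
    - {"dx":-0.094,"dy":0.034,"dz":0,"rx":0,"ry":0,"rz":0,"claw":0.1}
    - {"dx":0,"dy":0,"dz":0,"rx":0,"ry":0,"rz":0,"claw":0.1}
    - {"dx":0,"dy":0,"dz":0,"rx":0,"ry":0,"rz":0,"claw":0.1}
    - {"dx":0,"dy":0,"dz":0,"rx":0,"ry":0,"rz":0,"claw":0.1}

```text
clock: 11.9
tcp_pos: [0.5921, 0.0033, 0.2384]
tcp_rot: [-0.578, 0.581, 0.406, -0.404]
wrist_force: [3.1, -6.1, 1.7]
opening: 0.0449
```

```bash

python3 -c "
from h import *
rep(); snap('scene','s16',(240,190,110,80),7)"
```

```text
11.9 tcp [ 41.13 129.38  18.44] F case [ 5.  -4.6  1.7] T [-1.04 -0.49  0.08] 0.04487629305733706
```

View pics/s16.png

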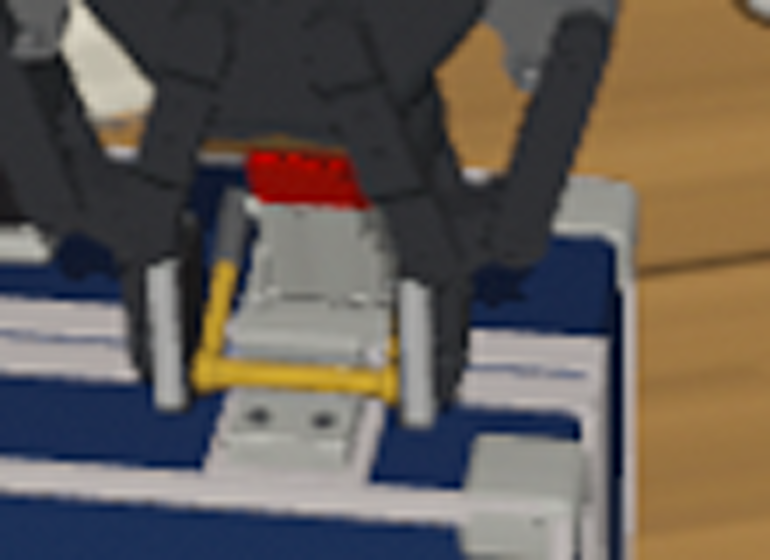

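Call:
send_rows:
  deltas:
    - {"dx":-0.094,"dy":0.034,"dz":0,"rx":0,"ry":0,"rz":0,"claw":0.1}
    - {"dx":-0.047,"dy":0.017,"dz":0,"rx":0,"ry":0,"rz":0,"claw":0.1}
    - {"dx":0,"dy":0,"dz":0,"rx":0,"ry":0,"rz":0,"claw":0.1}
    - {"dx":0,"dy":0,"dz":0,"rx":0,"ry":0,"rz":0,"claw":0.1}
    - {"dx":0,"dy":0,"dz":0,"rx":0,"ry":0,"rz":0,"claw":0.1}

```text
clock: 12.45
tcp_pos: [0.5917, 0.0034, 0.2385]
tcp_rot: [-0.578, 0.582, 0.407, -0.403]
wrist_force: [7.4, -7.1, -1.1]
opening: 0.0447
```

```bash

python3 -c "
from h import *
rep()"
```

```text
12.45 tcp [ 40.75 129.32  18.52] F case [ 9.4 -4.1 -1.1] T [-1.27 -1.16  0.11] 0.044705076546310535
```

Call:
send_rows:
  deltas:
    - {"dx":0.047,"dy":-0.017,"dz":0,"rx":0,"ry":0,"rz":0,"claw":0.1}
    - {"dx":0,"dy":0,"dz":0,"rx":0,"ry":0,"rz":0,"claw":-0.5}
    - {"dx":0,"dy":0,"dz":0,"rx":0,"ry":0,"rz":0,"claw":-0.5}
    - {"dx":0,"dy":0,"dz":0,"rx":0,"ry":0,"rz":0,"claw":-0.5}
    - {"dx":0,"dy":0,"dz":0,"rx":0,"ry":0,"rz":0,"claw":-0.5}

```text
clock: 12.95
tcp_pos: [0.5893, 0.005, 0.2371]
tcp_rot: [0.58, -0.579, -0.405, 0.405]
wrist_force: [0.5, 0.7, -0.9]
opening: 0.0643
```

```bash

python3 -c "
from h import *
rep(); snap('scene','s17',(240,170,110,90),7); st,_=snap('wrist','w17')"
```

```text
12.95 tcp [ 38.01 130.01  17.09] F case [ 0.3  0.8 -0.9] T [-0.01  0.01 -0.01] 0.0643163305975348
```

View pics/s17.png

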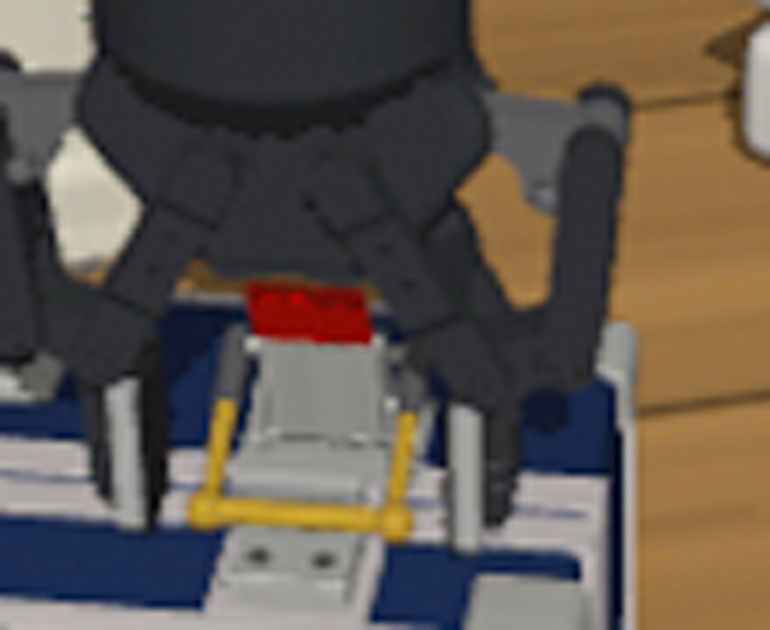

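View pics/w17.png

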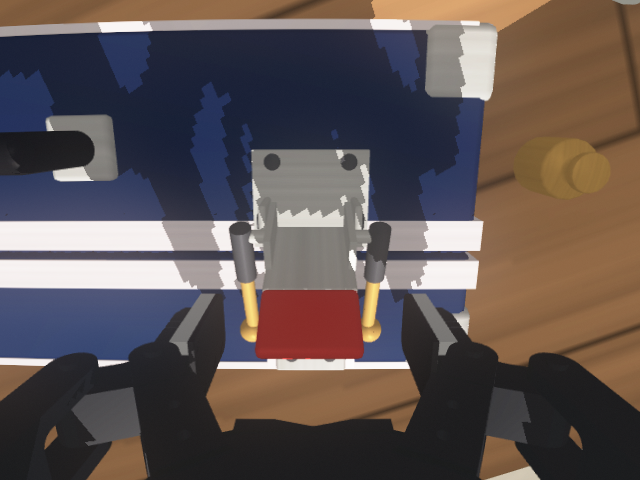

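```bash

python3 -c "
from h import *
s=lambda u,v:(240+u/7,170+v/7)
print(L(tri([('w17',(251,330)),('s17',s(203,509))])),L(tri([('w17',(371.5,330)),('s17',s(398,520))])))
for z in (10,12,14): print(z,L(atz('s17',s(300,514),.22+z/1e3)),L(atz('w17',(311,330),.22+z/1e3)))
"
```

```text
[ 41.18013862 108.58063665  13.89341369] [ 40.95619475 150.91090389  14.39403559]
10 [ 35.27234758 128.57888118  10.        ] [ 43.18585779 129.62325034  10.        ]
12 [ 38.00067613 129.1328813   12.        ] [ 42.14837202 129.62791534  12.        ]
14 [ 40.72900468 129.68688143  14.        ] [ 41.11088626 129.63258034  14.        ]
```

Call:
send_rows:
  deltas:
    - {"dx":0,"dy":0,"dz":1.0,"rx":0,"ry":0,"rz":0,"claw":-0.5}
    - {"dx":0,"dy":0,"dz":2.0,"rx":0,"ry":0,"rz":0,"claw":-0.5}
    - {"dx":0,"dy":0,"dz":3.0,"rx":0,"ry":0,"rz":0,"claw":-0.5}
    - {"dx":0,"dy":0,"dz":3.0,"rx":0,"ry":0,"rz":0,"claw":-0.5}
    - {"dx":0,"dy":0,"dz":2.0,"rx":0,"ry":0,"rz":0,"claw":-0.5}

```text
clock: 13.55
tcp_pos: [0.5901, 0.0044, 0.3509]
tcp_rot: [-0.579, 0.581, 0.406, -0.404]
wrist_force: [0.2, -0.1, 0.4]
opening: 0.0637
```

```bash

python3 -c "
from h import *
rep(); snap('scene','s18',(240,170,110,90),7); st,_=snap('wrist','w18'); snap('top','t18',(330,170,100,110),6); rep()"
```

```text
13.55 tcp [ 38.92 129.68 130.94] F case [ 0.3 -0.   0.4] T [ 0.01  0.03 -0.  ] 0.06369551750874294
13.7 tcp [ 39.08 129.68 129.4 ] F case [-0.4 -0.1 -1. ] T [ 0.04 -0.03  0.04] 0.06350063995498983
```

View pics/s18.png

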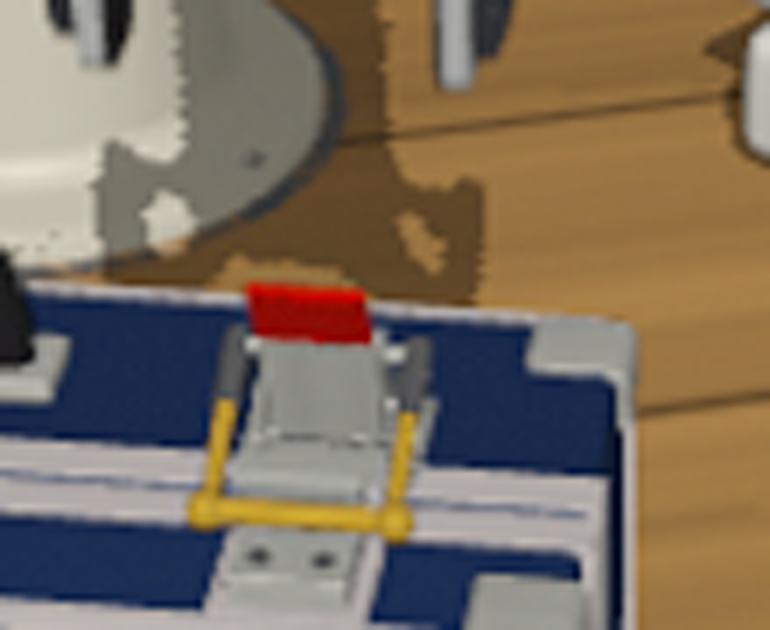

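View pics/w18.png

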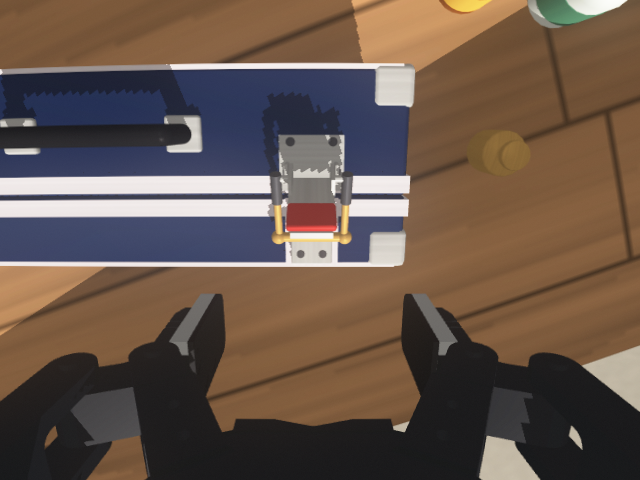

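View pics/t18.png

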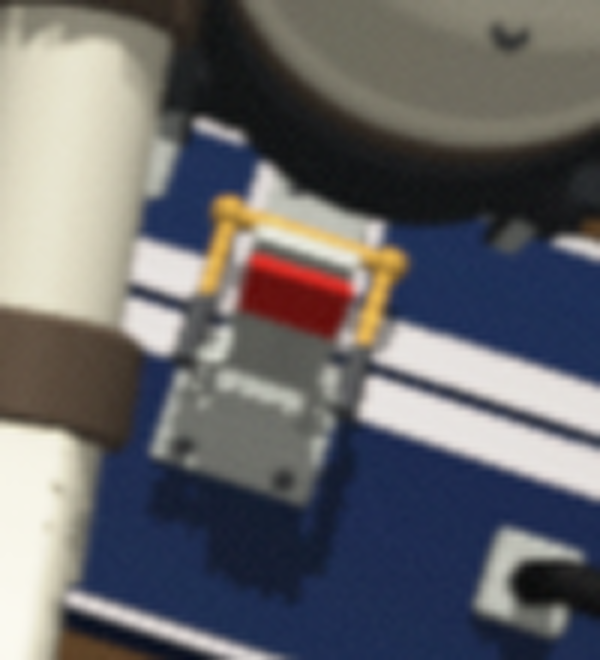

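Call:
send_rows:
  deltas:
    - {"dx":0.5,"dy":-0.186,"dz":0,"rx":0,"ry":0,"rz":0,"claw":1}
    - {"dx":0.8,"dy":-0.29,"dz":0,"rx":0,"ry":0,"rz":0,"claw":1}
    - {"dx":0.77,"dy":-0.28,"dz":-1.0,"rx":0,"ry":0,"rz":0,"claw":1}
    - {"dx":0,"dy":0,"dz":-1.0,"rx":0,"ry":0,"rz":0,"claw":1}
    - {"dx":0,"dy":0,"dz":-1.0,"rx":0,"ry":0,"rz":0,"claw":1}

```text
clock: 14.2
tcp_pos: [0.6099, -0.0032, 0.315]
tcp_rot: [0.58, -0.579, -0.404, 0.406]
wrist_force: [-0.1, 0.9, 0.2]
opening: 0.0
```

Call:
send_rows:
  deltas:
    - {"dx":0,"dy":0,"dz":-1.0,"rx":0,"ry":0,"rz":0,"claw":1}
    - {"dx":0,"dy":0,"dz":-1.0,"rx":0,"ry":0,"rz":0,"claw":1}
    - {"dx":0,"dy":0,"dz":-1.0,"rx":0,"ry":0,"rz":0,"claw":1}
    - {"dx":0,"dy":0,"dz":-0.5,"rx":0,"ry":0,"rz":0,"claw":1}
    - {"dx":0,"dy":0,"dz":0,"rx":0,"ry":0,"rz":0,"claw":1}

```text
clock: 14.7
tcp_pos: [0.6097, -0.003, 0.2812]
tcp_rot: [0.58, -0.579, -0.405, 0.405]
wrist_force: [-0.4, -0.7, 0.2]
opening: 0.0002
```

```bash

python3 -c "
from h import *
rep(); snap('scene','s19',(230,130,120,120),6); st,_=snap('wrist','w19'); rep()
t=lambda u,v:(330+u/6,170+v/6); s=lambda u,v:(240+u/7,170+v/7)
print(L(tri([('t18',t(228,210)),('s18',s(398,520)),('w18',(345,239))])),L(tri([('t18',t(393,262)),('s18',s(203,509)),('w18',(278.5,239))])))
"
```

```text
14.7 tcp [ 59.9  129.48  61.24] F case [-0.1 -0.7  0.2] T [-0.01  0.02  0.01] 0.00015080328712398005
14.8 tcp [ 60.52 129.56  62.65] F case [0.4 0.1 0.7] T [ 0.01 -0.02  0.06] 0.00015479128969495402
[ 41.27466198 150.61649444  14.69354647] [ 41.57283203 108.68556929  14.22562016]
```

View pics/s19.png

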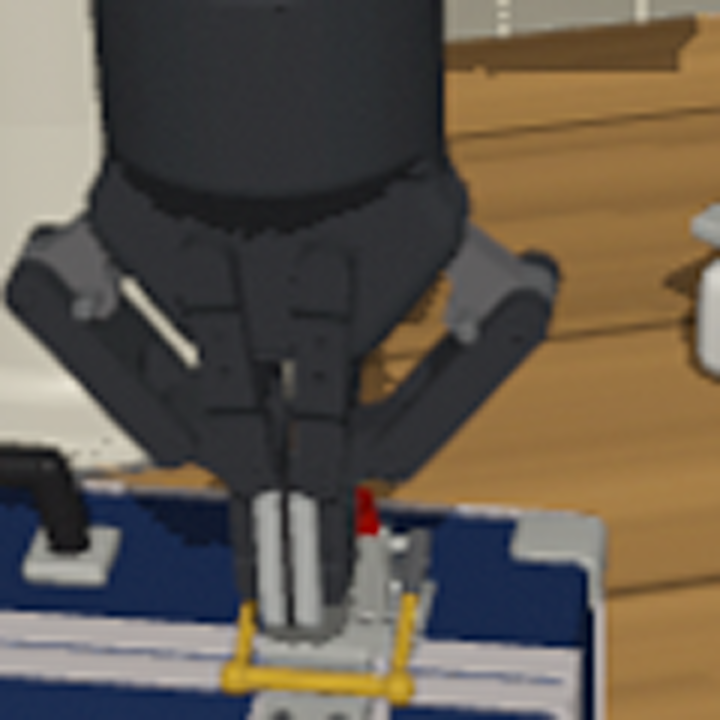

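View pics/w19.png

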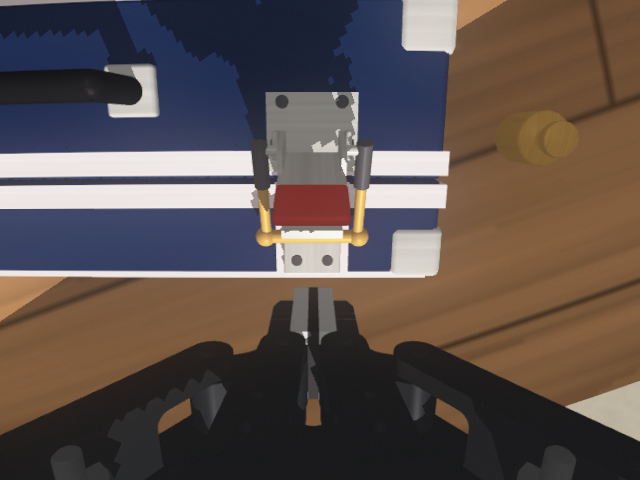

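Call:
send_rows:
  deltas:
    - {"dx":-0.47,"dy":0.17,"dz":0,"rx":0,"ry":0,"rz":0,"claw":1}
    - {"dx":-0.47,"dy":0.17,"dz":0,"rx":0,"ry":0,"rz":0,"claw":1}
    - {"dx":-0.47,"dy":0.17,"dz":0,"rx":0,"ry":0,"rz":0,"claw":1}
    - {"dx":-0.3,"dy":0.11,"dz":0,"rx":0,"ry":0,"rz":0,"claw":1}
    - {"dx":0,"dy":0,"dz":0,"rx":0,"ry":0,"rz":0,"claw":1}

```text
clock: 15.3
tcp_pos: [0.5927, 0.0033, 0.2825]
tcp_rot: [-0.58, 0.58, 0.405, -0.405]
wrist_force: [0.5, -0.5, 0.0]
opening: -0.0
```

```bash

python3 -c "
from h import *
rep(); st,_=snap('wrist','w20')
"
```

```text
15.3 tcp [ 41.78 129.57  62.53] F case [ 0.7 -0.3  0. ] T [ 0.05 -0.    0.01] -2.1075966011792165e-05
```

View pics/w20.png

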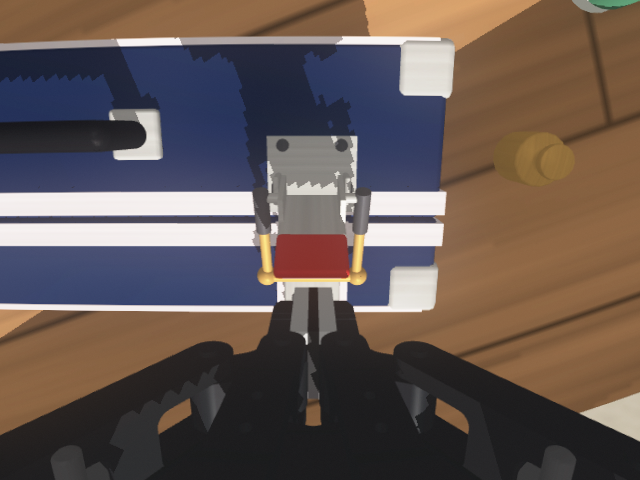

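Call:
send_rows:
  deltas:
    - {"dx":-0.141,"dy":0.051,"dz":0,"rx":0,"ry":0,"rz":0,"claw":1}
    - {"dx":-0.141,"dy":0.051,"dz":0,"rx":0,"ry":0,"rz":0,"claw":1}
    - {"dx":-0.141,"dy":0.051,"dz":0,"rx":0,"ry":0,"rz":0,"claw":1}
    - {"dx":-0.141,"dy":0.051,"dz":0,"rx":0,"ry":0,"rz":0,"claw":1}
    - {"dx":0,"dy":0,"dz":0,"rx":0,"ry":0,"rz":0,"claw":1}

```text
clock: 15.85
tcp_pos: [0.5878, 0.0049, 0.2825]
tcp_rot: [-0.579, 0.58, 0.405, -0.405]
wrist_force: [2.8, 0.1, -1.1]
opening: -0.0
```

```bash

python3 -c "
from h import *
rep()
"
```

```text
15.85 tcp [ 36.55 129.41  62.5 ] F case [ 2.6  1.  -1.1] T [-0.09 -0.33 -0.02] -5.0429410168065415e-06
```

Call:
send_rows:
  deltas:
    - {"dx":-0.094,"dy":0.034,"dz":0,"rx":0,"ry":0,"rz":0,"claw":1}
    - {"dx":-0.094,"dy":0.034,"dz":0,"rx":0,"ry":0,"rz":0,"claw":1}
    - {"dx":-0.094,"dy":0.034,"dz":0,"rx":0,"ry":0,"rz":0,"claw":1}
    - {"dx":0,"dy":0,"dz":0,"rx":0,"ry":0,"rz":0,"claw":1}
    - {"dx":0,"dy":0,"dz":0,"rx":0,"ry":0,"rz":0,"claw":1}

```text
clock: 16.35
tcp_pos: [0.5861, 0.0055, 0.2833]
tcp_rot: [-0.578, 0.581, 0.406, -0.404]
wrist_force: [6.7, -1.9, -0.3]
opening: -0.0004
```

```bash

python3 -c "
from h import *
rep(); snap('wrist','w21',(200,100,240,230),3); snap('scene','s21',(230,130,120,120),6)
"
```

```text
16.35 tcp [ 34.8  129.38  63.26] F case [ 6.9  0.5 -0.3] T [-0.33 -1.09 -0.02] -0.00041952121838026473
```

View pics/w21.png

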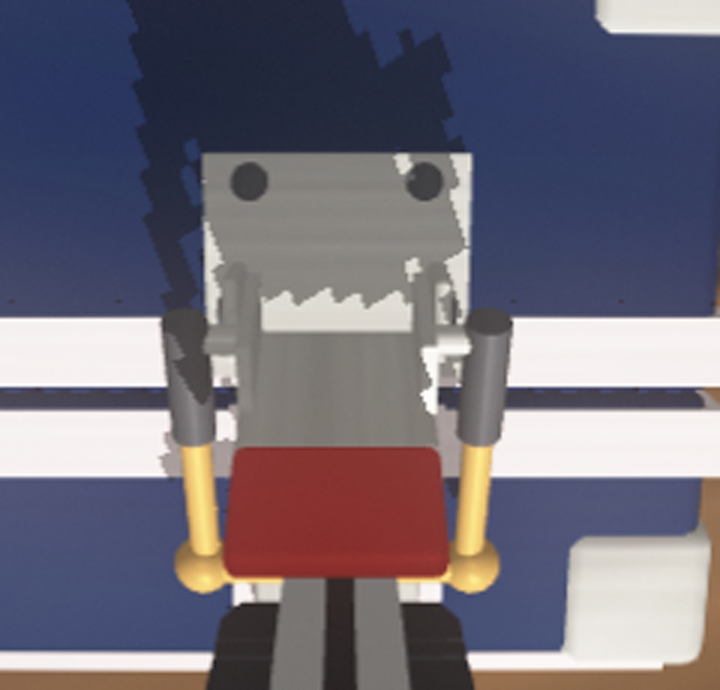

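View pics/s21.png

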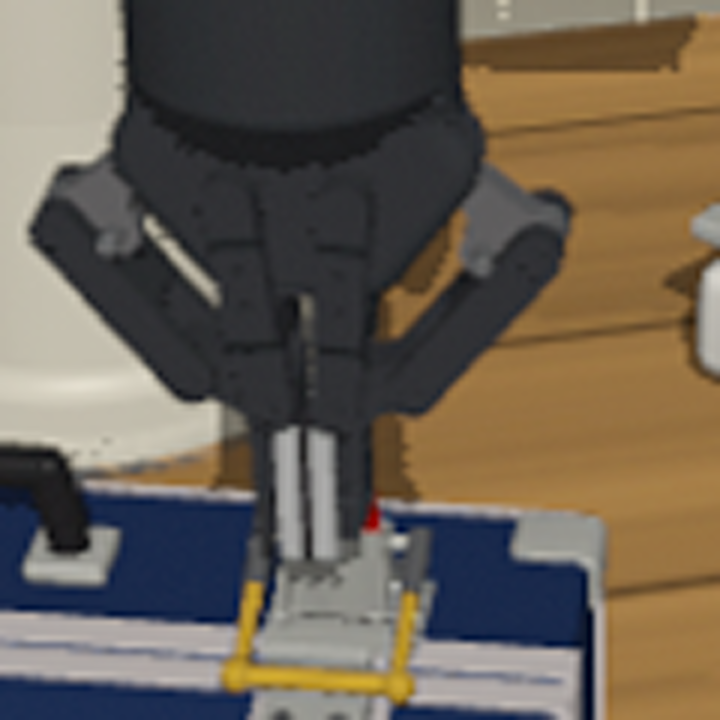

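Call:
send_rows:
  deltas:
    - {"dx":-0.094,"dy":0.034,"dz":0,"rx":0,"ry":0,"rz":0,"claw":1}
    - {"dx":-0.094,"dy":0.034,"dz":0,"rx":0,"ry":0,"rz":0,"claw":1}
    - {"dx":0,"dy":0,"dz":0,"rx":0,"ry":0,"rz":0,"claw":1}
    - {"dx":0,"dy":0,"dz":0,"rx":0,"ry":0,"rz":0,"claw":1}
    - {"dx":0,"dy":0,"dz":0,"rx":0,"ry":0,"rz":0,"claw":1}

```text
clock: 16.95
tcp_pos: [0.5848, 0.006, 0.2839]
tcp_rot: [-0.578, 0.582, 0.406, -0.403]
wrist_force: [7.9, -2.2, 1.2]
opening: 0.0002
```

```bash

python3 -c "
from h import *
rep()"
```

```text
16.95 tcp [ 33.39 129.38  63.87] F case [8.2 0.6 1.2] T [-0.36 -1.29 -0.03] 0.00016980541981796414
```

Call:
send_rows:
  deltas:
    - {"dx":-0.094,"dy":0.034,"dz":-0.05,"rx":0,"ry":0,"rz":0,"claw":1}
    - {"dx":-0.094,"dy":0.034,"dz":-0.05,"rx":0,"ry":0,"rz":0,"claw":1}
    - {"dx":-0.094,"dy":0.034,"dz":0,"rx":0,"ry":0,"rz":0,"claw":1}
    - {"dx":0,"dy":0,"dz":0,"rx":0,"ry":0,"rz":0,"claw":1}
    - {"dx":0,"dy":0,"dz":0,"rx":0,"ry":0,"rz":0,"claw":1}

```text
clock: 17.45
tcp_pos: [0.5831, 0.0066, 0.2846]
tcp_rot: [-0.577, 0.583, 0.407, -0.402]
wrist_force: [9.2, -3.4, 5.6]
opening: -0.0001
```

```bash

python3 -c "
from h import *
rep(); snap('scene','s22',(230,130,120,120),6)"
```

```text
17.45 tcp [ 31.64 129.37  64.58] F case [9.8 0.  5.6] T [-0.49 -1.45  0.01] -6.605647867207381e-05
```

View pics/s22.png

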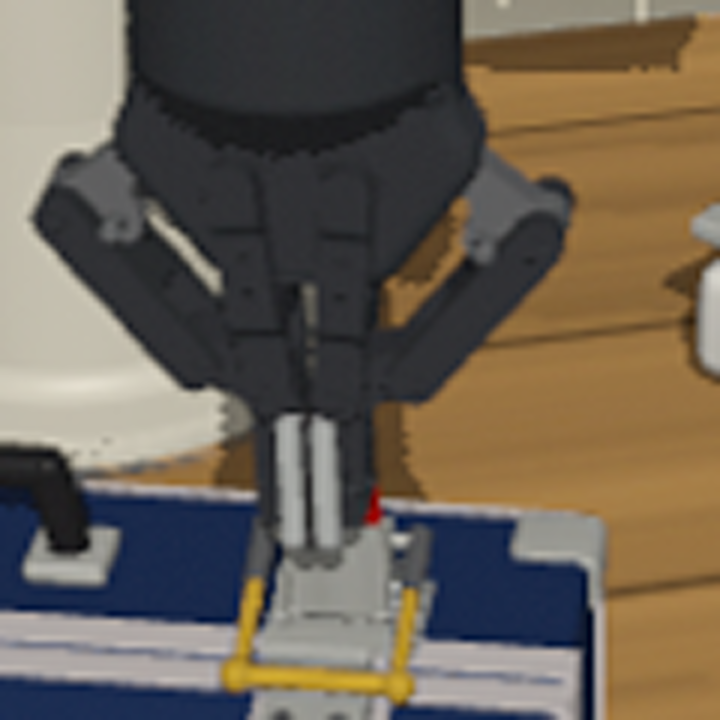

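Call:
send_rows:
  deltas:
    - {"dx":-0.047,"dy":0.017,"dz":0.1,"rx":0,"ry":0,"rz":0,"claw":1}
    - {"dx":-0.094,"dy":0.034,"dz":0.1,"rx":0,"ry":0,"rz":0,"claw":1}
    - {"dx":-0.094,"dy":0.034,"dz":0.05,"rx":0,"ry":0,"rz":0,"claw":1}
    - {"dx":-0.094,"dy":0.034,"dz":0,"rx":0,"ry":0,"rz":0,"claw":1}
    - {"dx":0,"dy":0,"dz":0,"rx":0,"ry":0,"rz":0,"claw":1}

```text
clock: 18.0
tcp_pos: [0.5792, 0.0081, 0.2863]
tcp_rot: [-0.577, 0.582, 0.407, -0.403]
wrist_force: [8.3, -2.4, 4.0]
opening: -0.0001
```

```bash

python3 -c "
from h import *
rep()"
```

```text
18.0 tcp [ 27.43 129.4   66.27] F case [8.7 0.6 4. ] T [-0.44 -1.34 -0.05] -6.517184675976508e-05
```

Call:
send_rows:
  deltas:
    - {"dx":-0.094,"dy":0.034,"dz":0.05,"rx":0,"ry":0,"rz":0,"claw":1}
    - {"dx":-0.094,"dy":0.034,"dz":0.05,"rx":0,"ry":0,"rz":0,"claw":1}
    - {"dx":-0.094,"dy":0.034,"dz":0,"rx":0,"ry":0,"rz":0,"claw":1}
    - {"dx":-0.094,"dy":0.034,"dz":0,"rx":0,"ry":0,"rz":0,"claw":1}
    - {"dx":-0.094,"dy":0.034,"dz":0,"rx":0,"ry":0,"rz":0,"claw":1}

```text
clock: 18.5
tcp_pos: [0.5747, 0.0097, 0.2876]
tcp_rot: [-0.577, 0.582, 0.407, -0.403]
wrist_force: [8.3, -3.7, 6.2]
opening: 0.0002
```

```bash

python3 -c "
from h import *
rep(); snap('scene','s23',(230,130,120,120),6)
snap('wrist','w23',(200,60,240,250),2.4)"
```

```text
18.5 tcp [ 22.67 129.39  67.61] F case [ 9.1 -0.6  6.2] T [-0.46 -1.38 -0.05] 0.00019862015300987484
```

View pics/s23.png

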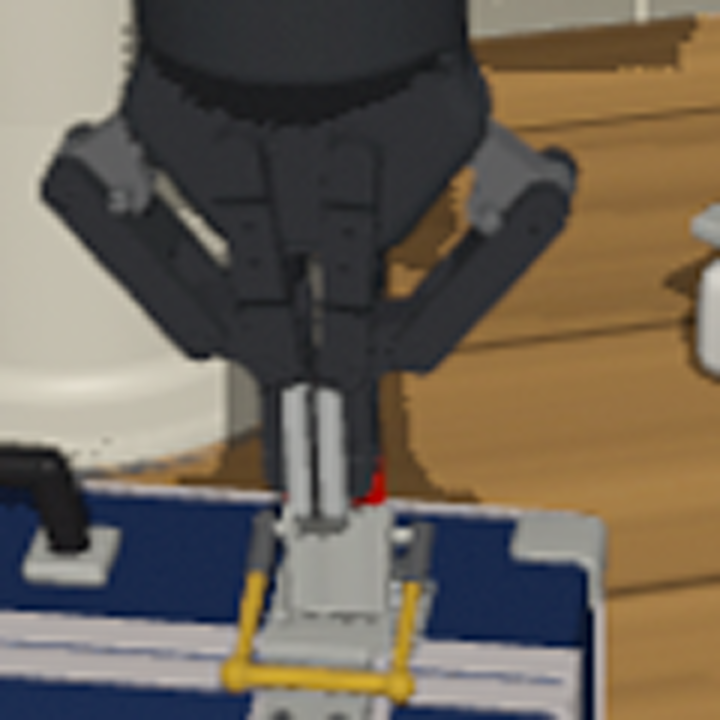

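View pics/w23.png

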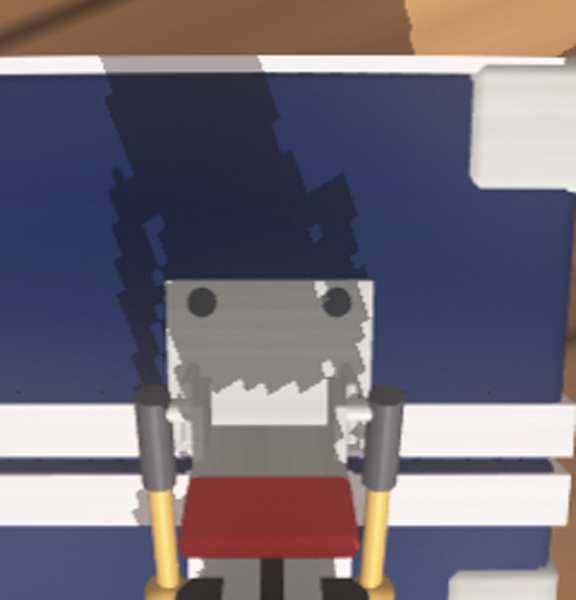

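Call:
send_rows:
  deltas:
    - {"dx":-0.094,"dy":0.034,"dz":0,"rx":0,"ry":0,"rz":0,"claw":1}
    - {"dx":-0.094,"dy":0.034,"dz":0,"rx":0,"ry":0,"rz":0,"claw":1}
    - {"dx":-0.094,"dy":0.034,"dz":0,"rx":0,"ry":0,"rz":0,"claw":1}
    - {"dx":-0.094,"dy":0.034,"dz":0,"rx":0,"ry":0,"rz":0,"claw":1}
    - {"dx":-0.094,"dy":0.034,"dz":-0.05,"rx":0,"ry":0,"rz":0,"claw":1}

```text
clock: 19.1
tcp_pos: [0.5704, 0.0113, 0.288]
tcp_rot: [-0.577, 0.583, 0.407, -0.402]
wrist_force: [7.9, -2.9, 7.4]
opening: 0.0002
```

```bash

python3 -c "
from h import *
rep()"
```

```text
19.1 tcp [ 18.07 129.4   67.96] F case [8.4 0.  7.4] T [-0.43 -1.31  0.01] 0.00023465443704569244
```

Call:
send_rows:
  deltas:
    - {"dx":-0.141,"dy":0.051,"dz":-0.03,"rx":0,"ry":0,"rz":0,"claw":1}
    - {"dx":-0.141,"dy":0.051,"dz":-0.03,"rx":0,"ry":0,"rz":0,"claw":1}
    - {"dx":-0.141,"dy":0.051,"dz":-0.03,"rx":0,"ry":0,"rz":0,"claw":1}
    - {"dx":-0.141,"dy":0.051,"dz":-0.03,"rx":0,"ry":0,"rz":0,"claw":1}
    - {"dx":-0.141,"dy":0.051,"dz":-0.03,"rx":0,"ry":0,"rz":0,"claw":1}

```text
clock: 19.6
tcp_pos: [0.5635, 0.0138, 0.2868]
tcp_rot: [-0.577, 0.583, 0.408, -0.402]
wrist_force: [8.1, -1.9, 8.8]
opening: -0.0001
```

```bash

python3 -c "
from h import *
rep(); snap('scene','s24',(230,130,120,120),6)"
```

```text
19.6 tcp [ 10.76 129.36  66.82] F case [8.3 1.  8.8] T [-0.51 -1.29  0.  ] -9.150568573593964e-05
```

View pics/s24.png

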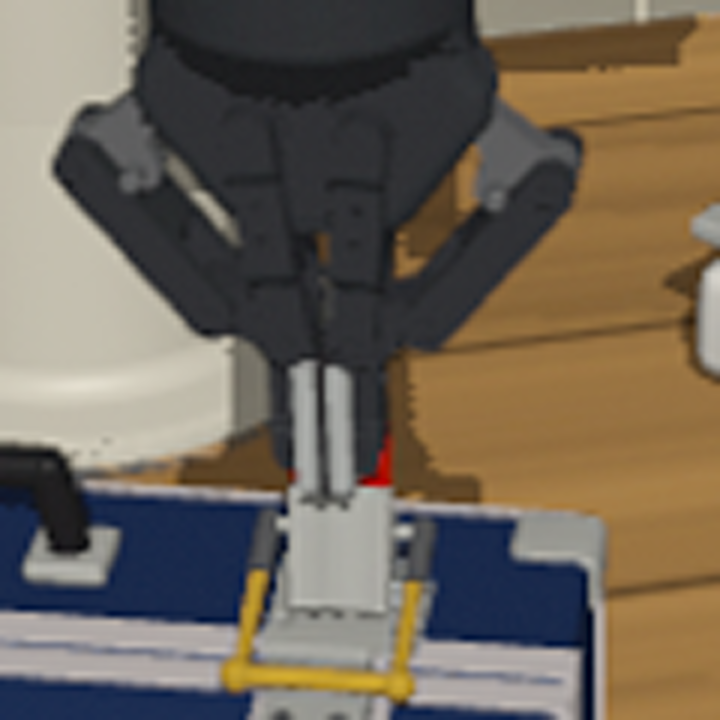

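Call:
send_rows:
  deltas:
    - {"dx":-0.17,"dy":0.062,"dz":-0.05,"rx":0,"ry":0,"rz":0,"claw":1}
    - {"dx":-0.17,"dy":0.062,"dz":-0.05,"rx":0,"ry":0,"rz":0,"claw":1}
    - {"dx":-0.17,"dy":0.062,"dz":-0.05,"rx":0,"ry":0,"rz":0,"claw":1}
    - {"dx":-0.17,"dy":0.062,"dz":-0.05,"rx":0,"ry":0,"rz":0,"claw":1}
    - {"dx":-0.17,"dy":0.062,"dz":-0.05,"rx":0,"ry":0,"rz":0,"claw":1}

```text
clock: 20.15
tcp_pos: [0.5545, 0.0171, 0.2843]
tcp_rot: [-0.577, 0.582, 0.407, -0.403]
wrist_force: [6.1, -2.4, 9.5]
opening: -0.0003
```

```bash

python3 -c "
from h import *
rep(); snap('wrist','w25',(200,60,240,250),2.4)"
```

```text
20.15 tcp [  1.12 129.38  64.34] F case [ 6.6 -0.2  9.5] T [-0.39 -0.79  0.02] -0.00026668147841385693
```

View pics/w25.png

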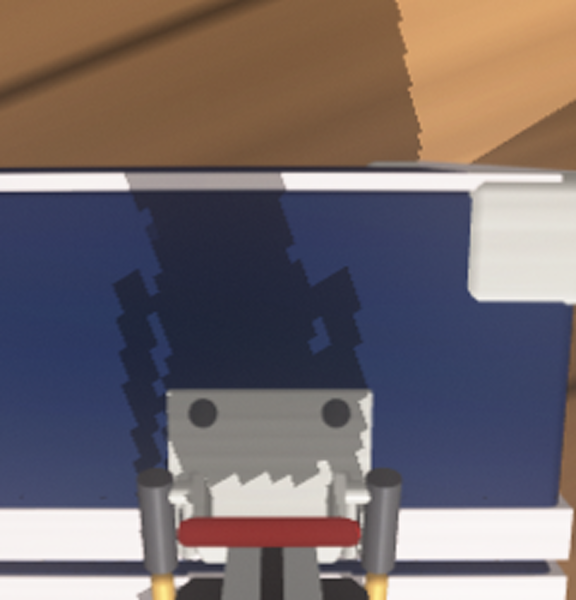

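Call:
send_rows:
  deltas:
    - {"dx":-0.18,"dy":0.066,"dz":-0.08,"rx":0,"ry":0,"rz":0,"claw":1}
    - {"dx":-0.18,"dy":0.066,"dz":-0.09,"rx":0,"ry":0,"rz":0,"claw":1}
    - {"dx":-0.17,"dy":0.062,"dz":-0.1,"rx":0,"ry":0,"rz":0,"claw":1}
    - {"dx":-0.16,"dy":0.058,"dz":-0.11,"rx":0,"ry":0,"rz":0,"claw":1}
    - {"dx":-0.15,"dy":0.055,"dz":-0.12,"rx":0,"ry":0,"rz":0,"claw":1}

```text
clock: 20.7
tcp_pos: [0.5448, 0.0207, 0.2782]
tcp_rot: [-0.578, 0.581, 0.406, -0.404]
wrist_force: [2.5, -1.1, 7.7]
opening: 0.0003
```

```bash

python3 -c "
from h import *
rep(); snap('scene','s26',(230,130,120,120),6)"
```

```text
20.7 tcp [ -9.24 129.46  58.23] F case [ 2.7 -0.1  7.7] T [-0.13 -0.21 -0.03] 0.00029222081911361905
```

View pics/s26.png

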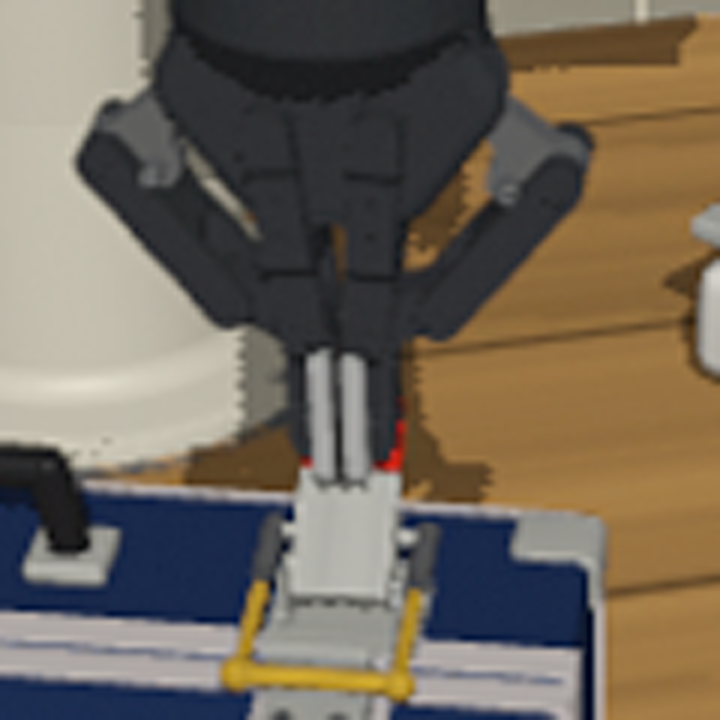

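Call:
send_rows:
  deltas:
    - {"dx":-0.14,"dy":0.051,"dz":-0.13,"rx":0,"ry":0,"rz":0,"claw":1}
    - {"dx":-0.14,"dy":0.051,"dz":-0.14,"rx":0,"ry":0,"rz":0,"claw":1}
    - {"dx":-0.13,"dy":0.048,"dz":-0.15,"rx":0,"ry":0,"rz":0,"claw":1}
    - {"dx":-0.13,"dy":0.048,"dz":-0.15,"rx":0,"ry":0,"rz":0,"claw":1}
    - {"dx":-0.12,"dy":0.044,"dz":-0.16,"rx":0,"ry":0,"rz":0,"claw":1}

```text
clock: 21.25
tcp_pos: [0.5368, 0.0237, 0.2691]
tcp_rot: [-0.579, 0.58, 0.405, -0.405]
wrist_force: [0.1, -0.4, 3.8]
opening: 0.0001
```

```bash

python3 -c "
from h import *
rep()"
```

```text
21.25 tcp [-17.77 129.46  49.13] F case [ 0.2 -0.3  3.8] T [0.1  0.1  0.09] 6.546928234008048e-05
```

Call:
send_rows:
  deltas:
    - {"dx":-0.1,"dy":0.036,"dz":-0.2,"rx":0,"ry":0,"rz":0,"claw":1}
    - {"dx":-0.09,"dy":0.033,"dz":-0.2,"rx":0,"ry":0,"rz":0,"claw":1}
    - {"dx":-0.08,"dy":0.03,"dz":-0.2,"rx":0,"ry":0,"rz":0,"claw":1}
    - {"dx":-0.05,"dy":0.018,"dz":-0.2,"rx":0,"ry":0,"rz":0,"claw":1}
    - {"dx":-0.05,"dy":0.018,"dz":-0.2,"rx":0,"ry":0,"rz":0,"claw":1}

```text
clock: 21.75
tcp_pos: [0.5327, 0.0249, 0.2573]
tcp_rot: [0.58, -0.579, -0.405, 0.405]
wrist_force: [-0.4, -0.2, 0.7]
opening: 0.0004
```

```bash

python3 -c "
from h import *
rep(); snap('scene','s27',(230,130,120,120),6)"
```

```text
21.75 tcp [-22.02 129.24  37.33] F case [-0.3 -0.3  0.7] T [0.02 0.02 0.02] 0.0004416815265197818
```

View pics/s27.png

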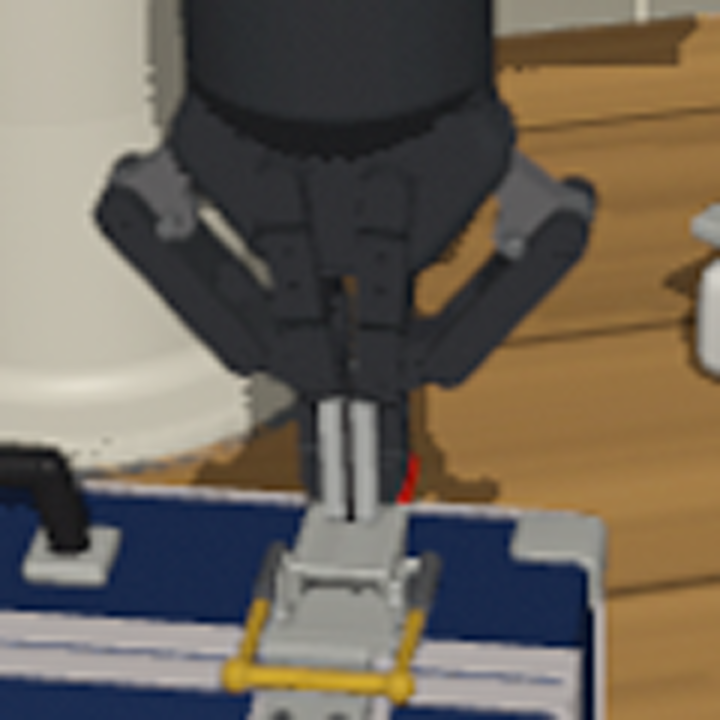

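Call:
send_rows:
  deltas:
    - {"dx":0,"dy":0,"dz":-0.1,"rx":0,"ry":0,"rz":0,"claw":1}
    - {"dx":0,"dy":0,"dz":-0.1,"rx":0,"ry":0,"rz":0,"claw":1}
    - {"dx":0,"dy":0,"dz":-0.1,"rx":0,"ry":0,"rz":0,"claw":1}
    - {"dx":0,"dy":0,"dz":0,"rx":0,"ry":0,"rz":0,"claw":1}
    - {"dx":0,"dy":0,"dz":0,"rx":0,"ry":0,"rz":0,"claw":1}

```text
clock: 22.3
tcp_pos: [0.533, 0.0249, 0.2569]
tcp_rot: [-0.579, 0.58, 0.405, -0.405]
wrist_force: [-4.5, 0.8, 9.6]
opening: -0.0001
```

```bash

python3 -c "
from h import *
rep()"
```

```text
22.3 tcp [-21.71 129.35  36.91] F case [-4.5 -0.8  9.6] T [ 0.1   0.97 -0.05] -6.243730963844586e-05
```

Call:
send_rows:
  deltas:
    - {"dx":0,"dy":0,"dz":0.5,"rx":0,"ry":0,"rz":0,"claw":1}
    - {"dx":0,"dy":0,"dz":2,"rx":0,"ry":0,"rz":0,"claw":1}
    - {"dx":0,"dy":0,"dz":3,"rx":0,"ry":0,"rz":0,"claw":1}
    - {"dx":0,"dy":0,"dz":3,"rx":0,"ry":0,"rz":0,"claw":1}
    - {"dx":0,"dy":0,"dz":2,"rx":0,"ry":0,"rz":0,"claw":1}

```text
clock: 22.8
tcp_pos: [0.5335, 0.0247, 0.3624]
tcp_rot: [-0.579, 0.58, 0.406, -0.404]
wrist_force: [1.0, 0.2, 0.3]
opening: 0.0004
```

```bash

python3 -c "
from h import *
rep(); snap('scene','s28'); show('scene','x') if 0 else show('s28','s28c',(70,180,270,90),2.9); snap('wrist','w28'); rep()"
```

```text
22.8 tcp [-21.18 129.38 142.35] F case [0.9 0.6 0.3] T [ 0.   -0.06 -0.03] 0.0004303678602704884
22.9 tcp [-20.31 129.58 143.57] F case [-0.6 -0.9 -0.6] T [-0.    0.01  0.02] -2.532686927909251e-05
```

View pics/s28c.png

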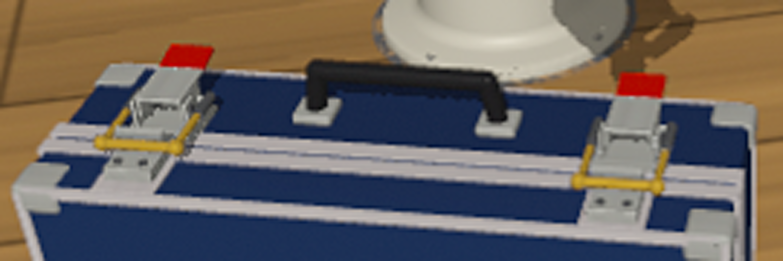

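View pics/w28.png

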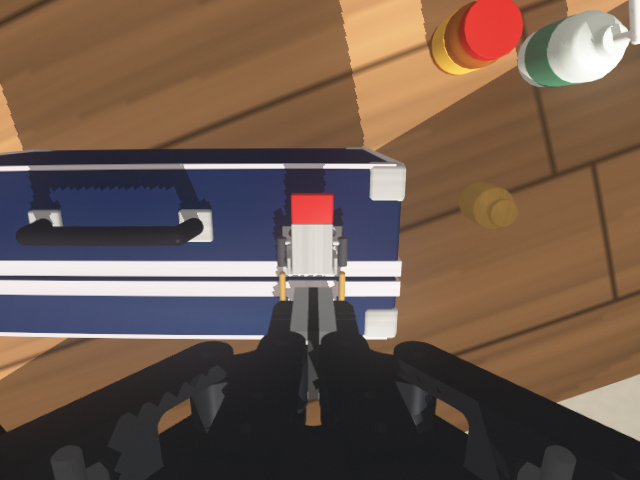

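View pics/s28.png

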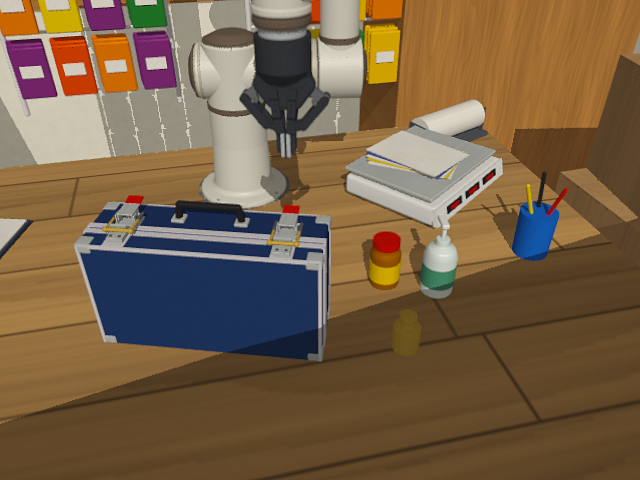

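The open latch now matches the fastened one: lever flat, loop bar behind its hook. The bystanders are where they were and the gripper is clear, so I'm handing the job in.

```bash
python3 -c "
from cell import finish_job
print(finish_job())"
```

```text
the job is handed in; nothing more can be done
None
```

The latch is shut, and I handed the job in at about 23 s of the 58 s allowed. No verdict was reported.

**What I did:** I pinched the loop's bar by its ball ends, carried it over the hook and lowered it until it touched the ledge, at up to about 8 N. I then drew it back until the pull rose from about 5 N to about 9.4 N and the bar stopped, and let go. With closed fingertips I pushed the lever over along its arc, with a peak of about 12 N. It pulled itself home over the last part, and a final press stopped firm at about 10 N.

**Last checks:**
- **Latch:** with the arm lifted clear, the scene picture shows the lever lying flat like the fastened latch, with the bar behind the hook.
- **Other objects:** the bottle, brass weight and jar look unmoved.
- **Contact:** wrist force was close to zero.

**What did not agree or was not measured:**
- **Bar height:** the pictures put the seated bar at about 14 mm above the case top, against the 12 mm expected. That is within the camera error and below the 17.5 mm limit.
- **Bar position:** I put the bar at about x = 41 mm, within the judged range. The lever angle this implies, about 1.9 rad, is slightly above the stated 1.85.
- **Springs:** I could not read the spring stretch directly.
- **First pinch:** the first try caught the balls at the pad tips, so I opened, went about 6 mm lower and pinched again.

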